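Change the empty parts tote for the next full one from the gravity lane

ROBOT

A 6-joint arm with a two-finger parallel gripper is mounted at the origin on a cart in front of the work surface, level with it; the furniture and walls round the work are solid. World frame = base frame: x ahead of the robot, y to its left, z up, the work surface at z = 0. Lengths are in m, angles in rad, forces in N, time in s.
With the tool pointing down it reaches from about 0.375 to 0.9 m from the base axis. Payload 3.1 kg.
Tool frame: the origin (TCP) lies midway between the tips of the shut fingers; the grasp point (between the pads) lies grip_point_offset behind it (grip_point_offset is the distance from the TCP to the grasp point, in m); y points along the fingers, z is the direction in which the jaws open and shut, and the axes are right-handed (so a half turn about y gives the same grasp; the last joint's range is limited). The gripper opens to 87 mm and grips with 3 to 60 N. Pads are 19 mm wide; open, the fingers measure 117 mm over their backs; the gripper's body (75 mm by 190 mm) begins 51 mm behind the grasp point.
Start: joints at [1.004, 0.527, 1.433, -0, 1.181, -0.178], TCP at [0.237, 0.578, 0.201] pointing down, gripper open.
Joint ranges: [-3.08, 3.08], [-0.75, 2.2], [0.22, 2.44], [-1.43, 4.57], [0, 2.65], [-2.85, 2.85]. Speed limits (rad/s): [2.79, 2.79, 3.14, 3.14, 3.14, 3.14].

INTERFACE

Orientations are given as a unit quaternion [x, y, z, w].
In Python, from rig import * gives the robot as it stands.
- The arm moves only by the tool jog_arm, never from a script. Its argument "increments" is a list that holds one entry, the list of rows, each a list of 7 numbers: the turn, a rotation vector about the world's x, y, z in degrees, then the shift along the world's x, y, z in m, then the closure, from -1 (fully open) to 1 (shut), so that 0 is half open. In form: [[[rx, ry, rz, x, y, z, jaw], ...]]. A call has 1 to 8 rows; each row is the pose to reach, as a shift and turn from the pose measured when the call began; what a row does not reach only later rows make up. A row lasts 1/10 s, in which the tool goes at most 50 mm and 8.59 degrees, less where a joint would pass 70% of its speed; a pose out of reach is approached as far as the arm can. A call with a gripper value outside its range is refused whole. The fingers move at their own pace and stop on an object; "squeeze" is the grip in N (left out, the last holds). Time passes only in rows, so rows that repeat a pose let the fingers close. It gives the time, the measured TCP pose, the force and the opening at its end, in the units of the state.
- get_obs(): the state, without advancing time (a new reading comes with each control period).
- camera(name): name is "side" or "top"; returns the picture (480x640x3 uint8, red, green, blue); there is no depth.
- camera_info(name): a dict with "K" (3x3 intrinsics, pixels), "R" (3x3) and "t" (3): a world point X has camera coordinates R X + t. Camera axes: x right, y down, z forward; pixel columns grow to the right and rows downward; lengths in m; the calibration is good to about 2 mm. A picture is of the moment at which its call begins. camera_info takes no time and is no camera call.
- hand_in(): hands the job in, once; it reports no verdict.
The state is a dict: "time": time; "q": joint angles; "joint_velocities": joint speeds; "joint_torque": joint torques, N m; "position": TCP position; "tool_rot": TCP orientation; "ft_force": force on the tool from outside, world axes, zero at the start; "moment": the same for the moment, N m; "grip_width": finger opening in m.
Only numpy, scipy, OpenCV 4.12 (cv2) and the standard library are available. Lean on these libraries where they do the work, as an engineer would, in place of code of your own. Each camera call takes 0.05 s, during which the arm holds its last target.

TASK

The tote on the bench mat is empty: put it onto the orange return lane so that it ends at the far stop. Then take the front full tote off the green supply lane, letting the ones behind roll forward to the stop, and set it down gently, level, centred and square on the mat. Keep the totes upright and leave the other things on the bench alone.

Things in the scene. Friction and masses are not known exactly. Their poses are not given: they have to be found in the camera images.
- empty_tote: blue open tote with nothing in it, 100 (x) x 76 (y) x 42 mm high, about 0.18 kg; over its middle a black handle bar runs along its x axis, 12 mm wide (y), from 62 to 78 mm above the underside, 90 mm of it free between two end uprights. Origin: centre of the underside, z up. It starts on the mat
- full_1: blue tote of the same shape and size as empty_tote (same handle), filled with six yellow spools that are fixed in it, about 0.30 kg; the front one on the supply lane, against its stop, tilted with the lane. Origin: centre of the underside, x along the lane
- full_2: same as full_1, the second tote in the supply lane, touching it from behind; rolls forward by itself
- full_3: same as full_1, the third tote in the supply lane; rolls forward by itself
- supply_lane: fixed roller lane with green edges, 360 mm long (x), 112 mm wide; sloped 0.14 rad down to its -x end (robot side), roller tops 50 (-x) to 100 mm (+x) above the bench; green stop at the low end, 22 mm above the rollers. 86 mm clear between guides, which stand 20 mm above the rollers, then flare out 10 mm higher. Origin: under its middle, on the bench, z up. May be the left or right lane
- supply_front (a point): the point on the supply lane's roller tops where the underside centre of a tote lies that rests against the green stop; axes as supply_lane (not tilted)
- return_lane: fixed roller lane, same as supply_lane in size but with orange edges and sloped 0.14 rad down to its +x end (away from the robot): roller tops 100 mm above the bench at the open -x end, 50 mm at the +x end with the orange stop. A tote let go on it rolls to the stop in about 2 s. Origin: under its middle, on the bench, z up
- return_entry (a point): a good place for the underside centre of a tote put onto the return lane: on the roller tops, 65 mm from the high (-x) end, mid width; axes as return_lane (not tilted)
- return_rear (a point): the point on the return lane's roller tops where the underside centre of a tote lies that rests against the orange stop
- station_mat: black rubber mat fixed on the bench, 136 (x) x 112 (y) x 4 mm, with a white outline 126 x 102 mm. Origin: centre of its underside, z up. A tote stands square on it when its x axis lies along the mat's x axis, either way round
- mat_centre (a point): centre of the mat's top face, axes as the mat
- box_cutter: orange snap-blade cutter lying on the bench, 158 x 21 x 17 mm, bystander
- screwdriver: screwdriver with red handle lying on the bench, 201 x 26 x 26 mm, bystander
- grip_2: loose teal tool handle lying on the bench, 170 x 31 x 23 mm, bystander
- sealer_press: fixed heat sealer between the lanes, an obstacle: base 344 (x) x 304 (y) mm, about 105 mm high, a dial 188 mm out on its -x (robot) side; its open lid leans up over the base, lid and red handle reach 375 mm above the bench and 110 mm on the -x side of the origin. Carry things from side to side in front of it (robot side). Origin: centre of its underside

How it is judged:
By the outcome, as a careful person would: the job done as asked, in the order asked, and still so for the second after the job is handed in, with the robot touching nothing.
It also fails if it takes over 67 s, if anything falls off the work surface, if the arm or the gripper's body presses on something with over 40 N, if the wrist force passes 120 N, or if a joint passes its speed limit or range.

## Working session

There is one attempt and no reset: what is moved stays moved. The work goes in short steps, Python scripts to look and compute and a tool call to move; the robot and the scene stay as the last step left them, time stands still between calls to the robot, and variables do not carry over. Pictures are saved under pics/ and viewed, and the job is handed in when it is done.

Besides the shell and the picture viewer there is one more tool, called after ">>>" by a JSON object that holds its "method" and its "body", one argument or row to a line. jog_arm: Moves the arm, as the interface text tells. Its arguments: {"type":"object","properties":{"increments":{"type":"array","items":{"type":"array","items":{"type":"array","items":{"type":"number"}}}},"squeeze":{"type":"number"}},"required":["increments"]}

```bash
mkdir -p pics; ls
python3 - <<'E'
from rig import *
import cv2, numpy as np
o=get_obs()
for k,v in o.items(): print(k,v)
for n in("side","top"):
    im=camera(n); cv2.imwrite(f"pics/{n}0.png",im[:,:,::-1]); i=camera_info(n); print(n,i, -np.array(i["R"]).T@np.array(i["t"]))
E
```

```text
pics
time 0.0
q [ 1.00348728e+00  5.28474055e-01  1.43392012e+00  1.15951981e-05
  1.18138615e+00 -1.78497105e-01]
joint_velocities [-0.0015372  -0.00099952 -0.00070722  0.00049183 -0.00050911  0.00067205]
joint_torque [-3.29592667e-04 -4.40043390e+01 -1.76591223e+01  6.31129090e-02
  5.81574161e-02 -1.71666165e-04]
position [0.23646878 0.57768874 0.19986117]
tool_rot [ 0.69450493 -0.13688829  0.13631766 -0.69306709]
ft_force [0.17869484 0.00848348 1.1898169 ]
moment [-0.00748192  0.01541501 -0.02711305]
grip_width 0.08700277294025711
side {'K': array([[518.30321395,   0.        , 320.9637971 ],
       [  0.        , 518.30321395, 240.30743607],
       [  0.        ,   0.        ,   1.        ]]), 'R': array([[-9.99995798e-01,  2.80794166e-03, -7.20529539e-04],
       [ 2.77988047e-03,  8.58349559e-01, -5.13057801e-01],
       [-8.22170163e-04, -5.13057648e-01, -8.58353758e-01]]), 't': array([ 0.56922951, -0.01487342,  1.34533228])} [0.57037455 0.70140125 1.14755024]
top {'K': array([[481.00661597,   0.        , 316.12292817],
       [  0.        , 481.00661597, 240.64520092],
       [  0.        ,   0.        ,   1.        ]]), 'R': array([[-0.00597955, -0.99997888, -0.00254458],
       [-0.99365008,  0.00622758, -0.11234206],
       [ 0.11235553,  0.00185667, -0.99366634]]), 't': array([0.0531694 , 0.56188742, 1.34504203])} [0.40751449 0.04717178 1.39978186]
```

View pics/side0.png

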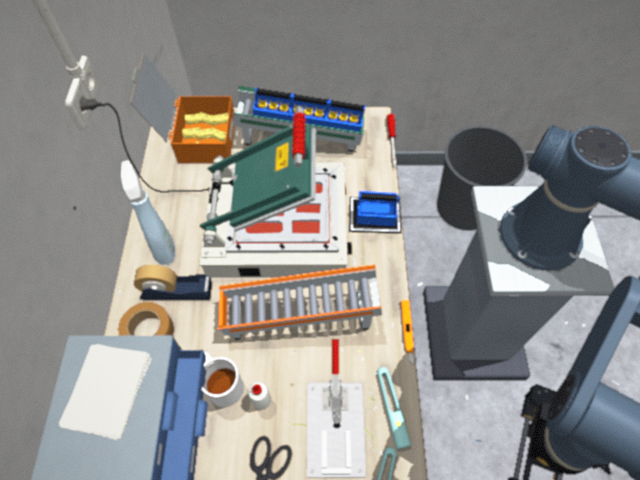

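View pics/top0.png

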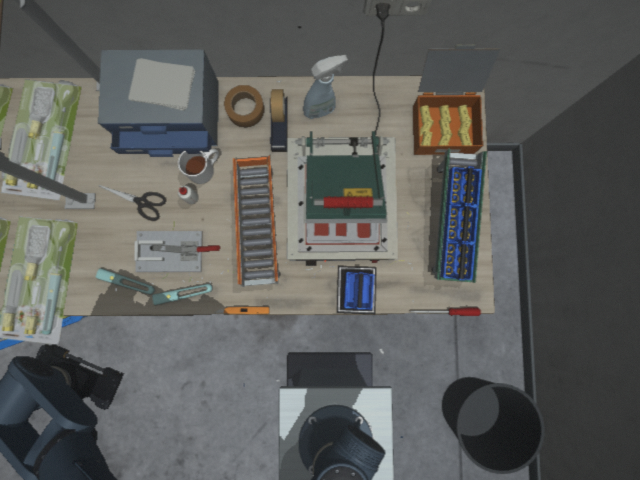

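The return lane is on the left of the top view (u≈255) and the supply lane on the right (u≈460). The mat with the empty tote is at about (357,288). I'll zoom in.

Run:
```python
import cv2, numpy as np
t=cv2.imread("pics/top0.png"); s=cv2.imread("pics/side0.png")
def c(im,x,y,w,h,f): 
    return cv2.resize(im[y:y+h,x:x+w],None,fx=f,fy=f,interpolation=cv2.INTER_CUBIC)
cv2.imwrite("pics/z1.png",np.hstack([c(t,420,140,80,150,4),c(t,225,145,60,150,4),]))
cv2.imwrite("pics/z2.png",np.vstack([c(t,330,255,60,60,6)]))
cv2.imwrite("pics/z3.png",c(s,230,80,180,80,4))
cv2.imwrite("pics/z4.png",np.vstack([c(s,340,180,70,60,6)]))
cv2.imwrite("pics/z5.png",c(s,210,255,180,95,4))
```

```text
(no output)
```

View pics/z1.png

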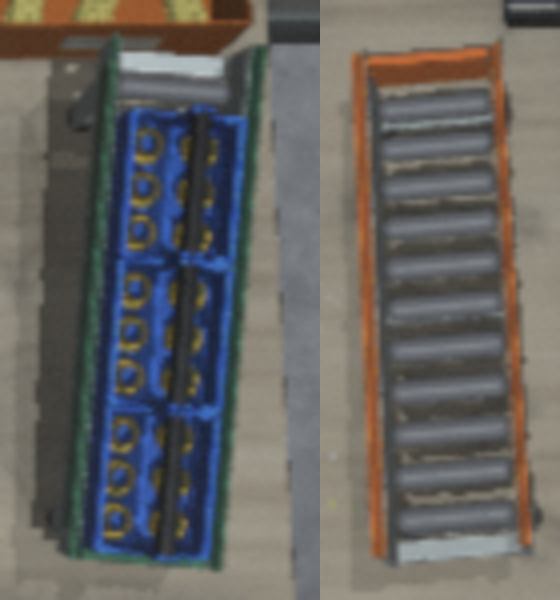

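View pics/z2.png

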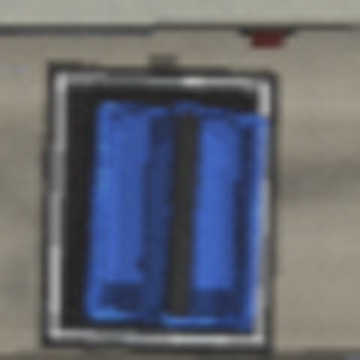

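View pics/z3.png

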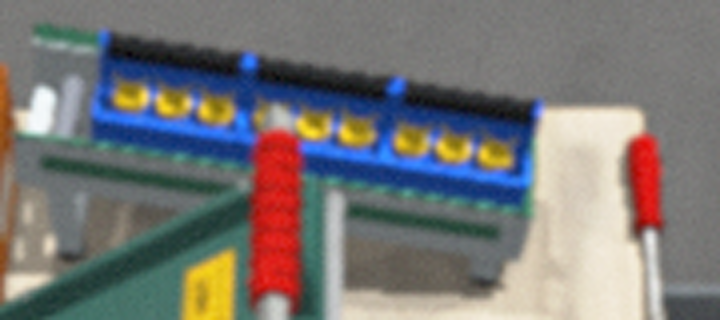

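View pics/z4.png

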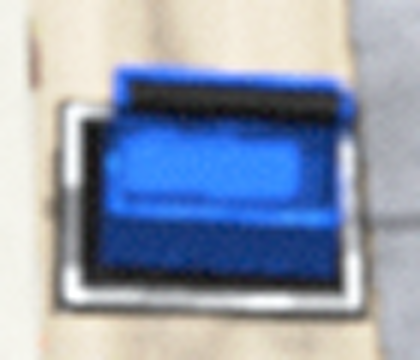

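View pics/z5.png

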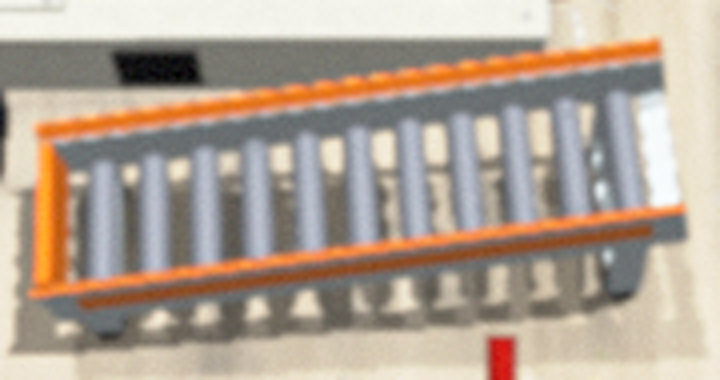

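```bash
cat > h.py <<'E'
import cv2, numpy as np
from scipy.optimize import least_squares
import json,os
try:
    from rig import camera_info
    I={n:camera_info(n) for n in("side","top")}
except Exception as e: raise
def ray(n,p):
    i=I[n];R=np.array(i["R"]);c=-R.T@np.array(i["t"])
    d=R.T@np.linalg.inv(np.array(i["K"]))@np.array([p[0],p[1],1.]);return c,d/np.linalg.norm(d)
def onz(n,p,z):
    c,d=ray(n,p);return c+d*(z-c[2])/d[2]
def tri(pt,ps):
    A=np.zeros((3,3));b=np.zeros(3);L=[ray("top",pt),ray("side",ps)]
    for c,d in L:
        M=np.eye(3)-np.outer(d,d);A+=M;b+=M@c
    X=np.linalg.solve(A,b)
    return X,[np.linalg.norm((np.eye(3)-np.outer(d,d))@(X-c)) for c,d in L]
def proj(n,X):
    i=I[n];x=np.array(i["K"])@(np.array(i["R"])@np.array(X)+np.array(i["t"]));return x[:2]/x[2]
def hsvm(im,lo,hi,box):
    h=cv2.cvtColor(im,cv2.COLOR_BGR2HSV);m=cv2.inRange(h,np.array(lo),np.array(hi))
    k=np.zeros_like(m);x,y,w,hh=box;k[y:y+hh,x:x+w]=255;return m&k
def quad(m):
    p=cv2.findNonZero(m);hull=cv2.convexHull(p)
    for e in np.arange(1,12,.25):
        q=cv2.approxPolyDP(hull,e,True)
        if len(q)<=4:break
    return q[:,0].astype(float)
E
python3 - <<'E'
from h import *
t=cv2.imread("pics/top0.png"); s=cv2.imread("pics/side0.png")
sets={"orange":([5,120,80],[20,255,255],(225,150,60,137),(212,255,175,85)),
"blue":([105,130,40],[125,255,255],(335,262,45,52),(345,185,62,42)),
"bluefull":([105,130,40],[125,255,255],(425,150,65,140),(235,75,140,85)),
"green":([60,60,30],[90,255,160],(425,145,72,142),(225,80,150,70))}
for k,(lo,hi,bt,bs) in sets.items():
    for n,im,b in(("top",t,bt),("side",s,bs)):
        m=hsvm(im,lo,hi,b); print(k,n,int((m>0).sum()),quad(m).tolist())
        cv2.imwrite(f"pics/m_{k}_{n}.png",cv2.resize(m[b[1]:b[1]+b[3],b[0]:b[0]+b[2]],None,fx=4,fy=4,interpolation=0))
for n,im,b in(("top",t,(335,262,45,52)),("side",s,(345,185,62,52))):
    h=cv2.cvtColor(im,cv2.COLOR_BGR2HSV)
    m=hsvm(im,[0,0,120],[180,70,255],b);print("white",n)
    cv2.imwrite(f"pics/m_white_{n}.png",cv2.resize(m[b[1]:b[1]+b[3],b[0]:b[0]+b[2]],None,fx=5,fy=5,interpolation=0))
import glob
fs=sorted(glob.glob("pics/m_*.png"));ims=[cv2.imread(f) for f in fs];print(fs)
W=[cv2.resize(i,None,fx=.5,fy=.5,interpolation=cv2.INTER_AREA) for i in ims]
H=max(i.shape[0] for i in W);print(sum(i.shape[1] for i in W),H)
def row(L):return np.hstack([cv2.copyMakeBorder(i,0,H-i.shape[0],0,8,0,value=(0,0,120)) for i in L])
a,b=row(W[:5]),row(W[5:]);w=max(a.shape[1],b.shape[1])
cv2.imwrite("pics/masks.png",np.vstack([cv2.copyMakeBorder(x,0,4,0,w-x.shape[1],0) for x in(a,b)]))
E
```

```text
orange top 842 [[277.0, 280.0], [238.0, 283.0], [233.0, 159.0], [269.0, 156.0]]
orange side 1804 [[374.0, 265.0], [380.0, 307.0], [217.0, 328.0], [219.0, 286.0]]
blue top 829 [[372.0, 274.0], [371.0, 308.0], [344.0, 307.0], [346.0, 273.0]]
blue side 1159 [[398.0, 196.0], [395.0, 226.0], [356.0, 222.0], [360.0, 192.0]]
bluefull top 1859 [[481.0, 170.0], [472.0, 278.0], [444.0, 277.0], [452.0, 168.0]]
bluefull side 1513 [[364.0, 105.0], [359.0, 130.0], [253.0, 114.0], [255.0, 88.0]]
green top 612 [[485.0, 152.0], [474.0, 281.0], [438.0, 278.0], [448.0, 151.0]]
green side 1022 [[362.0, 133.0], [245.0, 149.0], [239.0, 87.0], [322.0, 101.0]]
white top
white side
['pics/m_blue_side.png', 'pics/m_blue_top.png', 'pics/m_bluefull_side.png', 'pics/m_bluefull_top.png', 'pics/m_green_side.png', 'pics/m_green_top.png', 'pics/m_orange_side.png', 'pics/m_orange_top.png', 'pics/m_white_side.png', 'pics/m_white_top.png']
1805 284
```

View pics/masks.png

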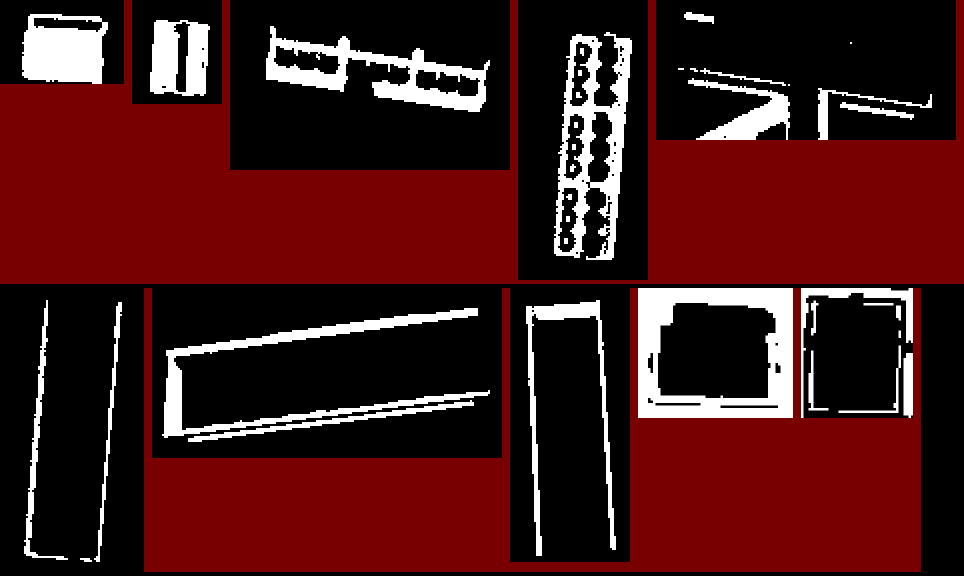

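Run:
```python
from h import *
np.set_printoptions(precision=4,suppress=True)
t=cv2.imread("pics/top0.png"); s=cv2.imread("pics/side0.png")
f=lambda p,o,k:((p[0]+.5)/k-.5+o[0],(p[1]+.5)/k-.5+o[1])
print("mat top view")
for p in[(56,72),(267,84),(262,341),(50,338)]:print(onz("top",f(p,(330,255),6),.004))
print("mat side")
for p in[(70,108),(72,298),(353,300)]:print(onz("side",f(p,(340,180),6),.004))
print("orange")
for a,b in[((277,280),(374,265)),((238,283),(380,307)),((233,159),(217,328)),((269,156),(219,286))]:print(*tri(a,b))
print("empty bar")
# bar centre in top view: dark between blue rows
h=cv2.cvtColor(t,cv2.COLOR_BGR2HSV)
pts=[]
for v in range(277,305):
    r=h[v,352:368]; d=(r[:,2]<70)&(r[:,1]<150)
    if d.sum()>1: pts.append((352+np.nonzero(d)[0].mean(),v))
print([ (round(a,1),b) for a,b in pts])
for p in[(188,108),(177,317)]:print(onz("top",f(p,(330,255),6),.082), f(p,(330,255),6))
for a,b in[((188,108),(127,80)),((177,317),(350,92))]:print("tri",*tri(f(a,(330,255),6),f(b,(340,180),6)))
```

```text
mat top view
[ 0.4892 -0.0159  0.004 ]
[ 0.4827 -0.1178  0.004 ]
[ 0.3598 -0.113   0.004 ]
[ 0.3618 -0.0116  0.004 ]
mat side
[ 0.487  -0.1164  0.004 ]
[ 0.4895 -0.0154  0.004 ]
[ 0.3676 -0.014   0.004 ]
orange
[0.4492 0.1535 0.1218] [np.float64(0.001523836245532103), np.float64(0.0015238362455321126)]
[0.4421 0.2564 0.1239] [np.float64(0.0017367046494031727), np.float64(0.0017367046494032373)]
[0.7948 0.2833 0.0732] [np.float64(0.003136218143903519), np.float64(0.0031362181439033)]
[0.8015 0.1814 0.0738] [np.float64(0.0019737750220163554), np.float64(0.0019737750220164734)]
empty bar
[(np.float64(360.0), 277), (np.float64(360.0), 278), (np.float64(360.0), 279), (np.float64(360.0), 280), (np.float64(360.0), 281), (np.float64(360.0), 282), (np.float64(360.0), 283), (np.float64(360.0), 284), (np.float64(360.0), 285), (np.float64(360.0), 286), (np.float64(359.5), 287), (np.float64(359.5), 288), (np.float64(360.0), 289), (np.float64(360.0), 290), (np.float64(359.5), 291), (np.float64(359.5), 292), (np.float64(359.5), 293), (np.float64(359.5), 294), (np.float64(359.0), 295), (np.float64(359.0), 296), (np.float64(359.0), 297), (np.float64(359.0), 298), (np.float64(359.0), 299), (np.float64(359.0), 300), (np.float64(359.0), 301), (np.float64(359.0), 302), (np.float64(359.0), 303), (np.float64(358.5), 304)]
[ 0.4678 -0.0724  0.082 ] (360.9166666666667, 272.5833333333333)
[ 0.3734 -0.0659  0.082 ] (359.0833333333333, 307.4166666666667)
tri [ 0.4681 -0.0721  0.0858] [np.float64(0.0004590174667142086), np.float64(0.00045901746671425165)]
tri [ 0.3743 -0.0658  0.0855] [np.float64(0.0008462077643520302), np.float64(0.0008462077643520017)]
```

Run:
```python
from h import *
import rig
print([n for n in dir(rig) if not n.startswith('_')], getattr(rig,'grip_point_offset',None))
np.set_printoptions(precision=4,suppress=True)
t=cv2.imread("pics/top0.png"); s=cv2.imread("pics/side0.png")
f=lambda p,o,k:((p[0]+.5)/k-.5+o[0],(p[1]+.5)/k-.5+o[1])
for a,b in[((167,555),(540,105)),((177,408),(397,82)),((190,262),(248,60)),((203,110),(103,33))]:
    print("fullbar",*tri(f(a,(420,140),4),f(b,(230,80),4)))
print("lid",*tri((306,217),(302,190)))
print("lid nearbase",*tri((290,258),(346,262)))
def c(im,x,y,w,h,f): 
    return cv2.resize(im[y:y+h,x:x+w],None,fx=f,fy=f,interpolation=cv2.INTER_CUBIC)
cv2.imwrite("pics/z6.png",c(t,425,225,70,65,10))
cv2.imwrite("pics/z7.png",c(s,310,80,65,60,10))
cv2.imwrite("pics/z8.png",c(t,280,130,125,145,4))
cv2.imwrite("pics/z9.png",c(s,195,105,165,175,4)[:600])
```

```text
['Unreachable', 'camera', 'camera_info', 'get_obs', 'grip_point_offset', 'hand_in'] 0.0187
fullbar [ 0.4493 -0.333   0.1273] [np.float64(0.0004315113073456875), np.float64(0.00043151130734571825)]
fullbar [ 0.5458 -0.339   0.1425] [np.float64(0.001126330069945987), np.float64(0.0011263300699461604)]
fullbar [ 0.6436 -0.349   0.1521] [np.float64(0.0034855213108950975), np.float64(0.0034855213108948018)]
fullbar [ 0.7403 -0.3558  0.1701] [np.float64(0.0026613074095495014), np.float64(0.0026613074095496333)]
lid [0.5985 0.0711 0.2896] [np.float64(0.009712907788764673), np.float64(0.009712907788764942)]
lid nearbase [0.5101 0.1217 0.0779] [np.float64(0.0007586389680532655), np.float64(0.000758638968053186)]
```

View pics/z6.png

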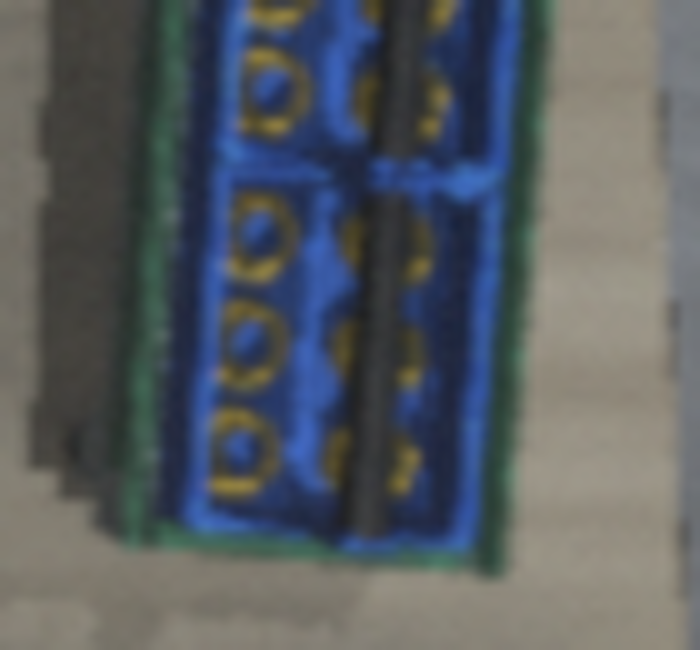

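View pics/z7.png

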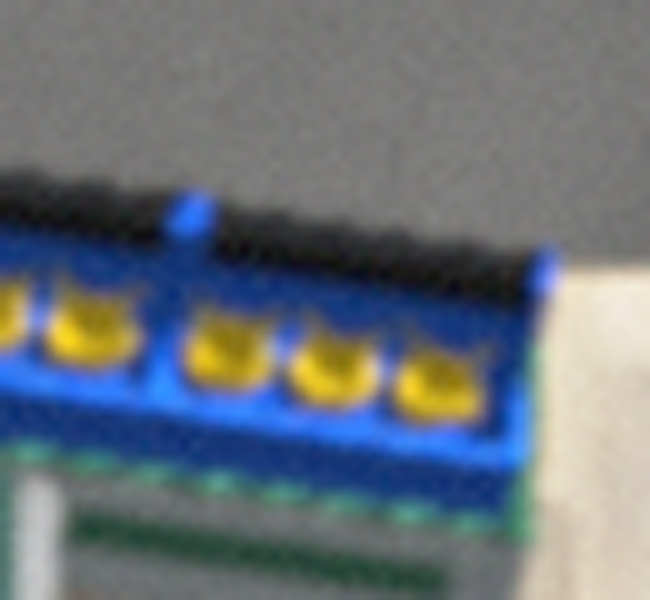

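View pics/z8.png

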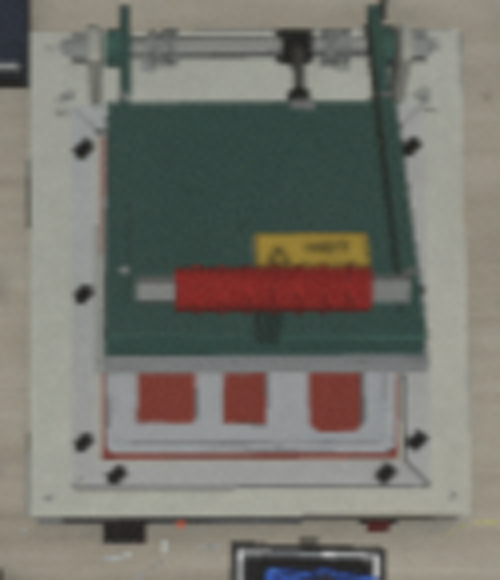

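View pics/z9.png

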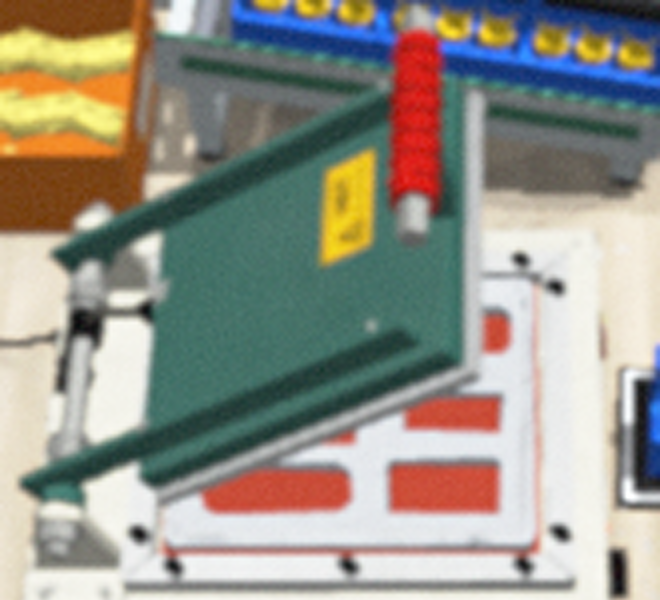

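```bash
cat >> h.py <<'E'
from scipy.spatial.transform import Rotation as Ro
def plan(gp,yaw,tilt=0,gpo=.0187,flip=None):
    """gp grasp point; yaw deg of bar; tilt deg about bar-y (pos = nose down +x). prints delta from current obs"""
    from rig import get_obs
    o=get_obs();R0=Ro.from_quat(o["tool_rot"]);best=None
    for fl in(0,180):
        Rt=Ro.from_euler('z',yaw,degrees=True)*Ro.from_euler('y',tilt,degrees=True)*Ro.from_matrix(np.array([[1,0,0],[0,0,1],[0,-1,0]]).T)*Ro.from_euler('y',fl,degrees=True)
        rv=(Rt*R0.inv()).as_rotvec(degrees=True)
        if best is None or np.linalg.norm(rv)<np.linalg.norm(best[0]):best=(rv,Rt)
    rv,Rt=best
    tcp=np.array(gp)+Rt.apply([0,gpo,0]);
    print("t",round(o["time"],2),"pos",np.round(o["position"],4),"F",np.round(o["ft_force"],1),"w",round(o["grip_width"],4),"turn",np.round(rv,2),"shift",np.round(tcp-o["position"],4),"tcp",np.round(tcp,4), "q6",np.round(o["q"],2))
E
python3 - <<'E'
from h import *
np.set_printoptions(precision=4,suppress=True)
from rig import get_obs
M=Ro.from_quat(get_obs()["tool_rot"]).as_matrix();print(M)
print(Ro.from_matrix(np.array([[1,0,0],[0,0,1],[0,-1,0]]).T).as_matrix())
plan((.4212,-.069,.074),-3.9); plan((.4985,-.336,.127),-4.4,-8.02)
E
```

```text
[[ 0.9254 -0.0011  0.3791]
 [-0.3791 -0.0017  0.9253]
 [-0.0004 -1.     -0.002 ]]
[[ 1.  0.  0.]
 [ 0.  0. -1.]
 [ 0.  1.  0.]]
t 0.1 pos [0.2365 0.5777 0.1999] F [0.5 0.  0.4] w 0.0871 turn [-175.22   40.74    0.06] shift [ 0.1847 -0.6467 -0.1072] tcp [ 0.4212 -0.069   0.0927] q6 [ 1.    0.53  1.43 -0.    1.18 -0.18]
t 0.1 pos [0.2365 0.5777 0.1999] F [0.5 0.  0.4] w 0.0871 turn [ 39.7  167.39   1.71] shift [ 0.2594 -0.9135 -0.0544] tcp [ 0.4959 -0.3358  0.1455] q6 [ 1.    0.53  1.43 -0.    1.18 -0.18]
```

```bash
sed -i 's/\[0,-1,0\]\]).T)/[0,-1,0]]))/' h.py
python3 - <<'E'
from h import *
plan((.4212,-.069,.074),-3.9); plan((.4985,-.336,.127),-4.4,-8.02); plan((.508,.210,.161),4.45,8.02)
E
```

```text
t 0.1 pos [0.2365 0.5777 0.1999] F [0.5 0.  0.4] w 0.0871 turn [ 0.11 -0.05 18.38] shift [ 0.1847 -0.6467 -0.1446] tcp [ 0.4212 -0.069   0.0553] q6 [ 1.    0.53  1.43 -0.    1.18 -0.18]
t 0.1 pos [0.2365 0.5777 0.1999] F [0.5 0.  0.4] w 0.0871 turn [-1.75 -7.88 17.86] shift [ 0.2646 -0.9139 -0.0915] tcp [ 0.5011 -0.3362  0.1085] q6 [ 1.    0.53  1.43 -0.    1.18 -0.18]
t 0.1 pos [0.2365 0.5777 0.1999] F [0.5 0.  0.4] w 0.0871 turn [ 1.36  7.96 26.68] shift [ 0.2689 -0.3679 -0.0575] tcp [0.5054 0.2098 0.1425] q6 [ 1.    0.53  1.43 -0.    1.18 -0.18]
```

>>> {"method": "jog_arm", "body": {
  "increments": [
    [[0, 0, 9, 0.104, -0.3, 0.0, -1], [0, 0, 9, 0.104, -0.3, 0.0, -1], [0, 0, 9, 0.104, -0.3, 0.0, -1], [0, 0, 9, 0.104, -0.3, 0.0, -1], [0, 0, 13, 0.145, -0.45, 0.0, -1], [0, 0, 16, 0.165, -0.55, 0.0, -1], [0, 0, 18.4, 0.1847, -0.6467, 0.0, -1], [0, 0, 18.4, 0.1847, -0.6467, 0.0, -1]]
  ]
}}

```text
time: 0.9
position: [0.3541, 0.1944, 0.2001]
tool_rot: [0.707, -0.024, 0.023, -0.706]
ft_force: [1.4, -0.2, -1.6]
grip_width: 0.0872
```

Run:
```python
from h import *
plan((.4212,-.069,.074),-3.9)
```

```text
t 0.9 pos [0.3541 0.1944 0.2001] F [ 1.4 -0.2 -1.6] w 0.0872 turn [ 0.11 -0.02 -0.1 ] shift [ 0.0671 -0.2634 -0.1448] tcp [ 0.4212 -0.069   0.0553] q6 [ 0.23  0.23  1.95 -0.    0.96 -1.28]
```

>>> {"method": "jog_arm", "body": {
  "increments": [
    [[0, 0, -0.1, 0.067, -0.263, 0.0, -1], [0, 0, -0.1, 0.067, -0.263, 0.0, -1], [0, 0, -0.1, 0.067, -0.263, 0.0, -1], [0, 0, -0.1, 0.067, -0.263, 0.0, -1], [0, 0, -0.1, 0.067, -0.263, 0.0, -1], [0, 0, -0.1, 0.067, -0.263, 0.0, -1], [0, 0, -0.1, 0.067, -0.263, -0.0, -1], [0, 0, -0.1, 0.067, -0.263, -0.0, -1]]
  ]
}}

```text
time: 1.7
position: [0.4204, -0.0684, 0.1997]
tool_rot: [0.707, -0.025, 0.024, -0.706]
ft_force: [0.3, -0.8, -0.1]
grip_width: 0.0873
```

Run:
```python
from h import *
plan((.4212,-.069,.074),-3.9)
```

```text
t 1.7 pos [ 0.4204 -0.0684  0.1997] F [ 0.3 -0.8 -0.1] w 0.0873 turn [ 0.04 -0.11  0.1 ] shift [ 0.0008 -0.0006 -0.1444] tcp [ 0.4212 -0.069   0.0553] q6 [-0.42  0.26  1.91 -0.    0.97 -1.92]
```

>>> {"method": "jog_arm", "body": {
  "increments": [
    [[0, 0, 0, 0.001, -0.001, -0.05, -1], [0, 0, 0, 0.001, -0.001, -0.09, -1], [0, 0, 0, 0.001, -0.001, -0.12, -1], [0, 0, 0, 0.001, -0.001, -0.135, -1], [0, 0, 0, 0.001, -0.001, -0.1445, -1], [0, 0, 0, 0.001, -0.001, -0.1445, -1], [0, 0, 0, 0.001, -0.001, -0.1445, 0.3], [0, 0, 0, 0.001, -0.001, -0.1445, 0.5]]
  ],
  "squeeze": 20
}}

```text
time: 2.5
position: [0.4221, -0.0693, 0.0561]
tool_rot: [0.707, -0.024, 0.024, -0.706]
ft_force: [0.1, 0.9, 0.5]
grip_width: 0.0778
```

Run:
```python
from h import *
from rig import camera
plan((.4212,-.069,.074),-3.9)
t=camera("top");s=camera("side")
def c(im,x,y,w,h,f): 
    return cv2.resize(im[y:y+h,x:x+w,::-1],None,fx=f,fy=f,interpolation=cv2.INTER_CUBIC)
cv2.imwrite("pics/a1.png",np.hstack([c(t,310,240,100,110,4),c(s,320,150,100,110,4)]))
```

```text
t 2.5 pos [ 0.4221 -0.0693  0.0561] F [0.1 0.9 0.5] w 0.0778 turn [ 0.09 -0.    0.05] shift [-0.0009  0.0003 -0.0008] tcp [ 0.4212 -0.069   0.0553] q6 [-0.42  0.55  2.05 -0.    0.55 -1.92]
```

View pics/a1.png

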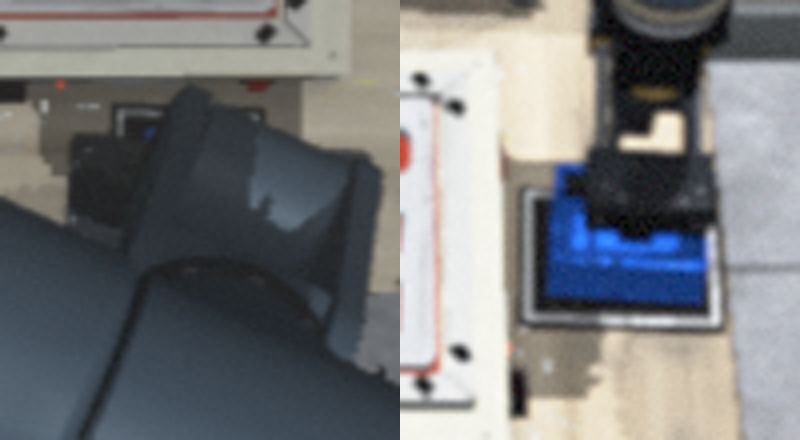

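The fingers straddle the bar over the tote (side view, right half, at about (640,225)). Next I close.

>>> {"method": "jog_arm", "body": {
  "increments": [
    [[0, 0, 0, 0, 0, 0, 1], [0, 0, 0, 0, 0, 0, 1], [0, 0, 0, 0, 0, 0, 1], [0, 0, 0, 0, 0, 0, 1], [0, 0, 0, 0, 0, 0, 1], [0, 0, 0, 0, 0, 0, 1], [0, 0, 0, 0, 0, 0, 1], [0, 0, 0, 0, 0, 0, 1]]
  ],
  "squeeze": 20
}}

```text
time: 3.4
position: [0.4218, -0.0694, 0.056]
tool_rot: [0.707, -0.025, 0.024, -0.706]
ft_force: [-1.1, 1.0, -0.4]
grip_width: 0.0115
```

>>> {"method": "jog_arm", "body": {
  "increments": [
    [[0, 0, 0, 0, 0, 0.01, 1], [0, 0, 0, 0, 0, 0.03, 1], [0, 0, 0, 0, 0, 0.07, 1], [0, 0, 0, -0.0, 0.0, 0.11, 1], [0, 0, 0, -0.01, 0.02, 0.15, 1], [0, 0, 0, -0.02, 0.06, 0.17, 1], [0, 0, 2, -0.025, 0.1, 0.17, 1], [0, 0, 4, -0.03, 0.13, 0.17, 1]]
  ]
}}

```text
time: 4.2
position: [0.3908, 0.0623, 0.2273]
tool_rot: [0.707, 0.001, -0.0, -0.707]
ft_force: [-0.1, 0.6, -2.0]
grip_width: 0.0117
```

Run:
```python
from h import *
np.set_printoptions(precision=4,suppress=True)
from rig import camera
plan((.5178,.2107,.160),4.45,8.02)
t=camera("top");s=camera("side")
cv2.imwrite("pics/t2.png",t[:,:,::-1]);cv2.imwrite("pics/s2.png",s[:,:,::-1])
def c(im,x,y,w,h,f): 
    return cv2.resize(im[y:y+h,x:x+w,::-1],None,fx=f,fy=f,interpolation=cv2.INTER_CUBIC)
cv2.imwrite("pics/a2.png",np.hstack([c(t,330,255,60,65,6),c(s,330,180,70,65,6)]))
cv2.imwrite("pics/a2b.png",np.hstack([c(s,200,130,220,200,3)]))
```

```text
t 4.2 pos [0.3908 0.0623 0.2273] F [-0.1  0.6 -2. ] w 0.0117 turn [-0.26  8.11  4.35] shift [ 0.1244  0.1482 -0.0858] tcp [0.5152 0.2105 0.1415] q6 [-0.13  0.17  1.94 -0.    1.03 -1.7 ]
```

View pics/a2.png

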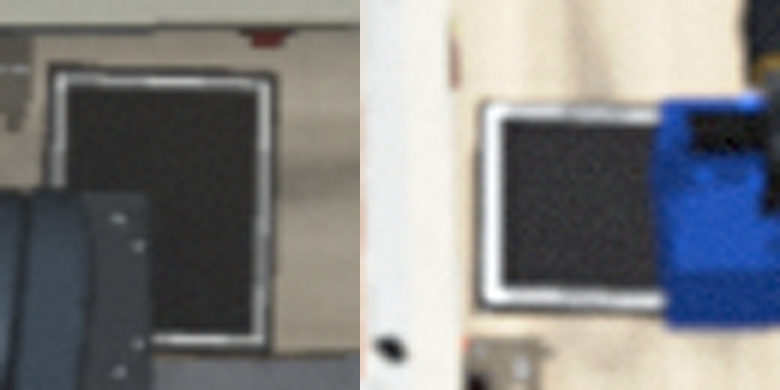

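View pics/a2b.png

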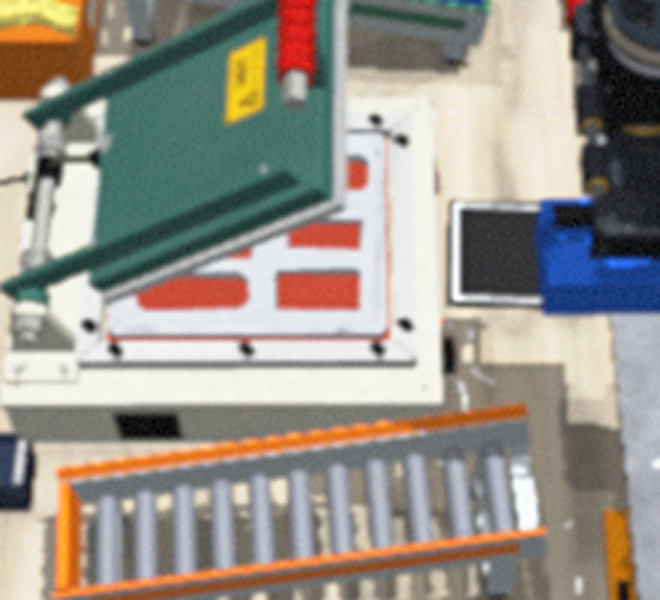

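>>> {"method": "jog_arm", "body": {
  "increments": [
    [[0, 0, 0, 0.0, 0.04, 0, 1], [0, 0, 1, 0.0, 0.085, 0, 1], [0, 2, 2, 0.01, 0.12, 0, 1], [0, 4, 3, 0.04, 0.14, 0, 1], [-0.1, 6, 4, 0.075, 0.146, 0, 1], [-0.3, 8.1, 4.35, 0.105, 0.148, 0, 1], [-0.3, 8.1, 4.35, 0.1244, 0.1482, 0, 1], [-0.3, 8.1, 4.35, 0.1244, 0.1482, -0.02, 1]]
  ]
}}

```text
time: 5.1
position: [0.5199, 0.2114, 0.2079]
tool_rot: [0.706, -0.019, -0.075, -0.703]
ft_force: [0.6, 0.4, -1.7]
grip_width: 0.0114
```

Run:
```python
from h import *
np.set_printoptions(precision=4,suppress=True)
from rig import camera
plan((.5178,.2107,.160),4.45,8.02)
t=camera("top");s=camera("side")
cv2.imwrite("pics/t3.png",t[:,:,::-1]);cv2.imwrite("pics/s3.png",s[:,:,::-1])
def c(im,x,y,w,h,f): 
    return cv2.resize(im[y:y+h,x:x+w,::-1],None,fx=f,fy=f,interpolation=cv2.INTER_CUBIC)
cv2.imwrite("pics/a3.png",np.hstack([c(t,220,140,90,190,3),c(s,200,170,200,190,2.6)[:570]]) if 0 else c(s,200,170,200,190,3))
cv2.imwrite("pics/a3t.png",c(t,220,140,120,190,3))
```

```text
t 5.1 pos [0.5199 0.2114 0.2079] F [ 0.6  0.4 -1.7] w 0.0114 turn [-0.09  0.36 -0.12] shift [-0.0047 -0.0009 -0.0665] tcp [0.5152 0.2105 0.1415] q6 [ 0.18  0.49  1.49  0.01  1.3  -1.48]
```

View pics/a3.png

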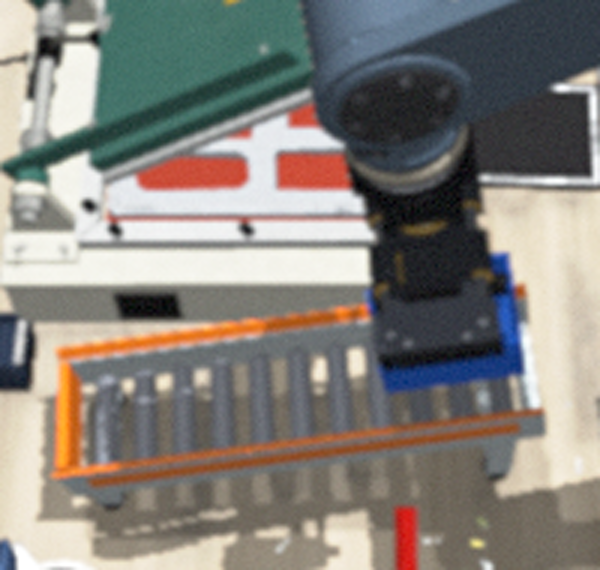

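View pics/a3t.png

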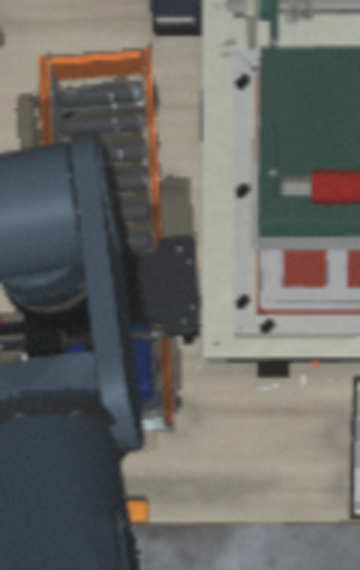

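>>> {"method": "jog_arm", "body": {
  "increments": [
    [[-0.1, 0.3, -0.1, -0.005, -0.001, -0.015, 1], [-0.1, 0.3, -0.1, -0.005, -0.001, -0.03, 1], [-0.1, 0.3, -0.1, -0.005, -0.001, -0.042, 1], [-0.1, 0.3, -0.1, -0.005, -0.001, -0.05, 1], [-0.1, 0.3, -0.1, -0.005, -0.001, -0.055, 1], [-0.1, 0.3, -0.1, -0.005, -0.001, -0.059, 1], [-0.1, 0.3, -0.1, -0.005, -0.001, -0.061, 1], [-0.1, 0.3, -0.1, -0.005, -0.001, -0.061, 1]]
  ]
}}

```text
time: 6.0
position: [0.5086, 0.2094, 0.1439]
tool_rot: [0.707, -0.026, -0.081, -0.702]
ft_force: [0.5, -1.0, 2.4]
grip_width: 0.0114
```

Run:
```python
from h import *
from rig import camera
plan((.5178,.2107,.160),4.45,8.02)
s=camera("side")
def c(im,x,y,w,h,f): 
    return cv2.resize(im[y:y+h,x:x+w,::-1],None,fx=f,fy=f,interpolation=cv2.INTER_CUBIC)
cv2.imwrite("pics/a4.png",c(s,300,230,100,100,6))
```

```text
t 6.0 pos [0.5086 0.2094 0.1439] F [ 0.5 -1.   2.4] w 0.0114 turn [ 0.15 -0.69 -0.03] shift [ 0.0066  0.0011 -0.0024] tcp [0.5152 0.2105 0.1415] q6 [ 0.18  0.56  1.56  0.01  1.17 -1.48]
```

View pics/a4.png

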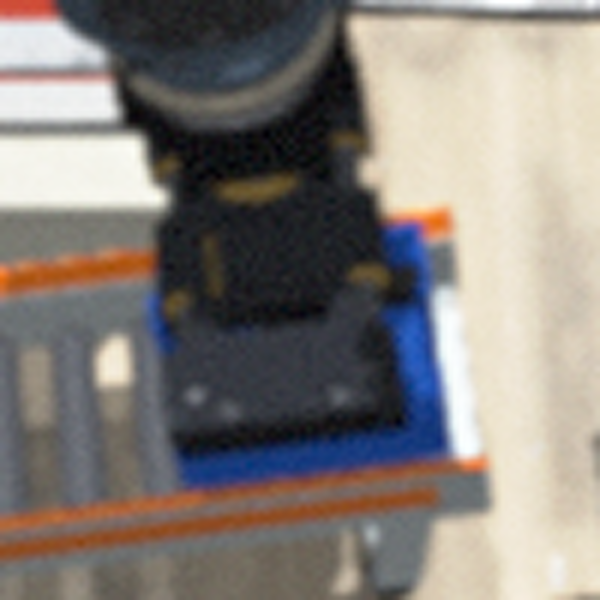

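>>> {"method": "jog_arm", "body": {
  "increments": [
    [[0.1, -0.6, 0, 0.003, 0.001, -0.001, 1], [0.1, -0.6, 0, 0.003, 0.001, -0.001, 1], [0.1, -0.6, 0, 0.003, 0.001, -0.0015, 1]]
  ]
}}

```text
time: 6.35
position: [0.5124, 0.2101, 0.1432]
tool_rot: [0.707, -0.022, -0.077, -0.702]
ft_force: [1.2, -4.2, 6.5]
grip_width: 0.0115
```

>>> {"method": "jog_arm", "body": {
  "increments": [
    [[0, 0, 0, 0, 0, 0, -1], [0, 0, 0, 0, 0, 0, -1], [0, 0, 0, 0, 0, 0, -1], [0, 0, 0, 0, 0, 0, -1], [0, 0, 0, 0, 0, 0, -1], [0, 0, 0, 0, 0, 0, -1], [0, 0, 0, 0, 0, 0, -1]]
  ]
}}

```text
time: 7.05
position: [0.5123, 0.2101, 0.1432]
tool_rot: [0.707, -0.022, -0.077, -0.702]
ft_force: [-0.2, -0.4, -0.5]
grip_width: 0.0594
```

Run:
```python
from h import *
from rig import camera
plan((.5178,.2107,.160),4.45,8.02)
s=camera("side")
def c(im,x,y,w,h,f): 
    return cv2.resize(im[y:y+h,x:x+w,::-1],None,fx=f,fy=f,interpolation=cv2.INTER_CUBIC)
cv2.imwrite("pics/a5.png",c(s,200,220,200,120,4))
```

```text
t 7.05 pos [0.5123 0.2101 0.1432] F [-0.2 -0.4 -0.5] w 0.0594 turn [ 0.09  0.02 -0.07] shift [ 0.0029  0.0004 -0.0017] tcp [0.5152 0.2105 0.1415] q6 [ 0.18  0.56  1.56  0.01  1.15 -1.48]
```

View pics/a5.png

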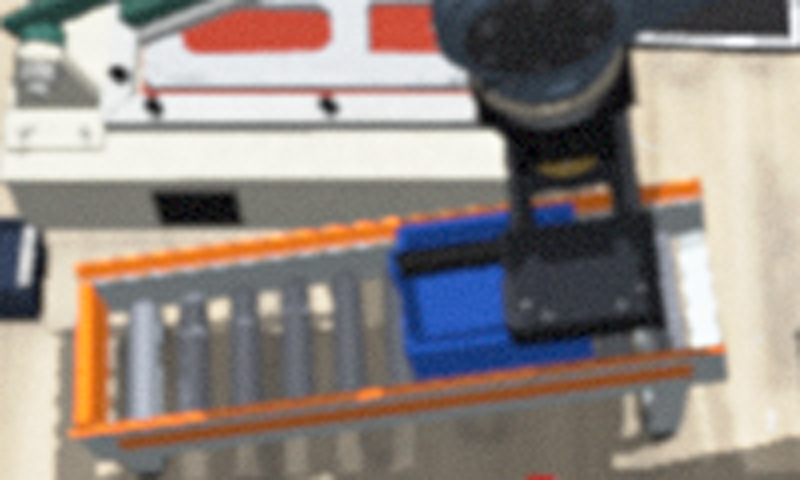

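The tote is rolling forward freely (front edge at about (400,300) in the crop). I'll hold still a moment so it clears, then go up.

>>> {"method": "jog_arm", "body": {
  "increments": [
    [[0, 0, 0, 0, 0, 0, -1], [0, 0, 0, 0, 0, 0, -1], [0, 0, 0, 0, 0, 0, -1], [0, 0, 0, -0.01, 0, 0.02, -1], [0, 0, 0, -0.03, 0, 0.05, -1], [0, 0, 0, -0.07, 0, 0.08, -1], [0, 0, 0, -0.11, -0.02, 0.09, -1], [0, 0, 0, -0.12, -0.06, 0.09, -1]]
  ]
}}

```text
time: 7.9
position: [0.3887, 0.1513, 0.2347]
tool_rot: [0.707, -0.02, -0.079, -0.703]
ft_force: [1.3, -1.0, -1.0]
grip_width: 0.087
```

Run:
```python
from h import *
from rig import camera
plan((.4985,-.336,.127),-4.4,-8.02)
s=camera("side");t=camera("top");cv2.imwrite("pics/t6.png",t[:,:,::-1]);cv2.imwrite("pics/s6.png",s[:,:,::-1])
```

```text
t 7.9 pos [0.3887 0.1513 0.2347] F [ 1.3 -1.  -1. ] w 0.087 turn [  0.09 -16.01  -9.13] shift [ 0.1124 -0.4875 -0.1263] tcp [ 0.5011 -0.3362  0.1085] q6 [ 0.1   0.26  1.79  0.    1.23 -1.55]
```

View pics/s6.png

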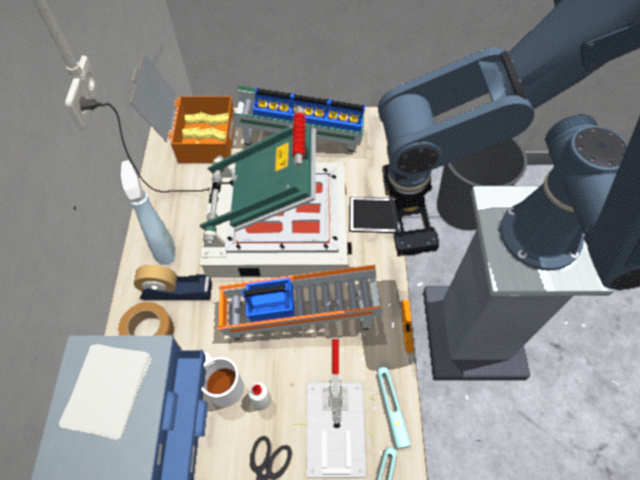

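View pics/t6.png

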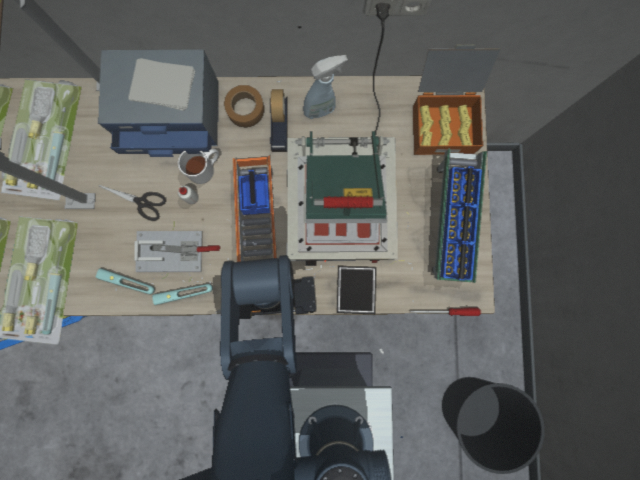

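The tote is nearing the orange stop (side view (268,298)) and the mat is unobstructed in the top view. I'll fit the mat outline.

Run:
```python
from h import *
np.set_printoptions(precision=4,suppress=True)
t=cv2.imread("pics/t6.png")
k=8;x,y,w,h=333,260,48,56
for thr in(70,90,110):
    g=cv2.cvtColor(t,cv2.COLOR_BGR2GRAY)[y:y+h,x:x+w]
    G=cv2.resize(g,None,fx=k,fy=k,interpolation=cv2.INTER_CUBIC)
    m=(G<thr).astype(np.uint8)
    n,l,st,c=cv2.connectedComponentsWithStats(m)
    i=l[(h//2)*k,(w//2)*k];mm=(l==i).astype(np.uint8)
    cs,_=cv2.findContours(mm,0,1);c=max(cs,key=cv2.contourArea)[:,0].astype(float)
    P=np.array([onz("top",((a+.5)/k-.5+x,(b+.5)/k-.5+y),.004)[:2] for a,b in c]).astype(np.float32)
    print(thr,cv2.minAreaRect(P),st[i])
    # side line fits
    (cx,cy),(ww,hh),an=cv2.minAreaRect(P)
    ctr=P.mean(0) 
    M=cv2.moments((P*1e5).astype(np.int32).reshape(-1,1,2));ctr=np.array([M['m10'],M['m01']])/M['m00']/1e5;print("centroid",ctr)
    d=P-ctr
    for nm,sel in(("L",(d[:,1]>.04)&(abs(d[:,0])<.045)),("R",(d[:,1]<-.04)&(abs(d[:,0])<.045)),("F",(d[:,0]>.05)&(abs(d[:,1])<.035)),("B",(d[:,0]<-.05)&(abs(d[:,1])<.035))):
        v=cv2.fitLine(P[sel],cv2.DIST_HUBER,0,1e-4,1e-4).ravel();a=np.degrees(np.arctan2(v[1],v[0]));print(nm,round(a,2),v[2:],len(P[sel]))
```

```text
70 ((0.4227886199951172, -0.06466121971607208), (0.09160708636045456, 0.11542624235153198), 87.94820404052734) [   59    76   257   328 79924]
centroid [ 0.4228 -0.0647]
L -2.74 [ 0.4178 -0.0195] 250
R -2.42 [ 0.4198 -0.1095] 251
F 87.81 [ 0.4797 -0.0714] 193
B 87.5 [ 0.365  -0.0775] 195
90 ((0.42288410663604736, -0.06480582058429718), (0.09348951280117035, 0.11769463121891022), 88.15760803222656) [   57    73   262   333 83035]
centroid [ 0.4229 -0.0648]
L -2.27 [ 0.4288 -0.0191] 251
R -2.21 [ 0.4228 -0.1109] 250
F 88.17 [ 0.4812 -0.0648] 193
B 87.81 [ 0.365 -0.059] 195
110 ((0.42305853962898254, -0.06486375629901886), (0.09555976092815399, 0.11954605579376221), 87.89556884765625) [   55    70   267   338 85880]
centroid [ 0.4231 -0.0649]
L -1.68 [ 0.4105 -0.0176] 251
R -1.85 [ 0.4159 -0.1119] 251
F 88.42 [ 0.4821 -0.0622] 193
B 88.43 [ 0.364  -0.0632] 195
```

>>> {"method": "jog_arm", "body": {
  "increments": [
    [[0, -4, -2, 0.01, -0.05, 0.02, -1], [0, -8, -4, 0.02, -0.1, 0.02, -1], [0, -12, -6, 0.02, -0.15, 0.02, -1], [0, -16, -9, 0.03, -0.2, 0.02, -1], [0, -16, -9, 0.04, -0.25, 0.02, -1], [0, -16, -9, 0.06, -0.3, 0.02, -1], [0, -16, -9, 0.07, -0.35, 0.02, -1], [0, -16, -9, 0.09, -0.4, 0.02, -1]]
  ]
}}

```text
time: 8.8
position: [0.4744, -0.2382, 0.2539]
tool_rot: [0.708, 0.02, 0.078, -0.702]
ft_force: [1.3, 0.4, 0.4]
grip_width: 0.0872
```

Run:
```python
from h import *
plan((.4985,-.336,.127),-4.4,-8.02)
```

```text
t 8.8 pos [ 0.4744 -0.2382  0.2539] F [1.3 0.4 0.4] w 0.0872 turn [ 0.11 -0.07  0.4 ] shift [ 0.0267 -0.098  -0.1454] tcp [ 0.5011 -0.3362  0.1085] q6 [-0.73  0.28  1.7   0.09  1.05 -2.26]
```

>>> {"method": "jog_arm", "body": {
  "increments": [
    [[0, 0, 0.4, 0.008, -0.05, 0.0, -1], [0, 0, 0.4, 0.017, -0.098, 0.0, -1], [0, 0, 0.4, 0.017, -0.098, -0.04, -1], [0, 0, 0.4, 0.017, -0.098, -0.076, -1], [0, 0, 0.4, 0.017, -0.098, -0.076, -1], [0, 0, 0.4, 0.017, -0.098, -0.076, -1]]
  ]
}}

```text
time: 9.4
position: [0.4918, -0.3361, 0.1777]
tool_rot: [0.707, 0.022, 0.076, -0.703]
ft_force: [-0.4, -0.3, 0.7]
grip_width: 0.0873
```

Run:
```python
from h import *
np.set_printoptions(precision=4,suppress=True)
from rig import camera
plan((.4985,-.336,.127),-4.4,-8.02)
s=camera("side");t=camera("top");cv2.imwrite("pics/t7.png",t[:,:,::-1]);cv2.imwrite("pics/s7.png",s[:,:,::-1])
def c(im,x,y,w,h,f): 
    return cv2.resize(im[y:y+h,x:x+w,::-1],None,fx=f,fy=f,interpolation=cv2.INTER_CUBIC)
cv2.imwrite("pics/a7.png",np.vstack([c(s,200,60,200,110,4)]))
cv2.imwrite("pics/a7b.png",np.vstack([c(s,200,180,200,140,4)]))
```

```text
t 9.4 pos [ 0.4918 -0.3361  0.1777] F [-0.4 -0.3  0.7] w 0.0873 turn [ 0.05 -0.1   0.  ] shift [ 0.0093 -0.0001 -0.0692] tcp [ 0.5011 -0.3362  0.1085] q6 [-0.84  0.47  1.63  0.12  0.94 -2.4 ]
```

View pics/a7.png

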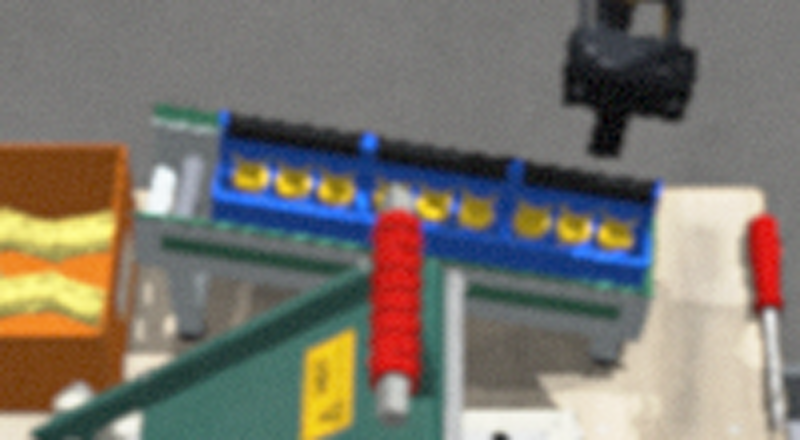

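View pics/a7b.png

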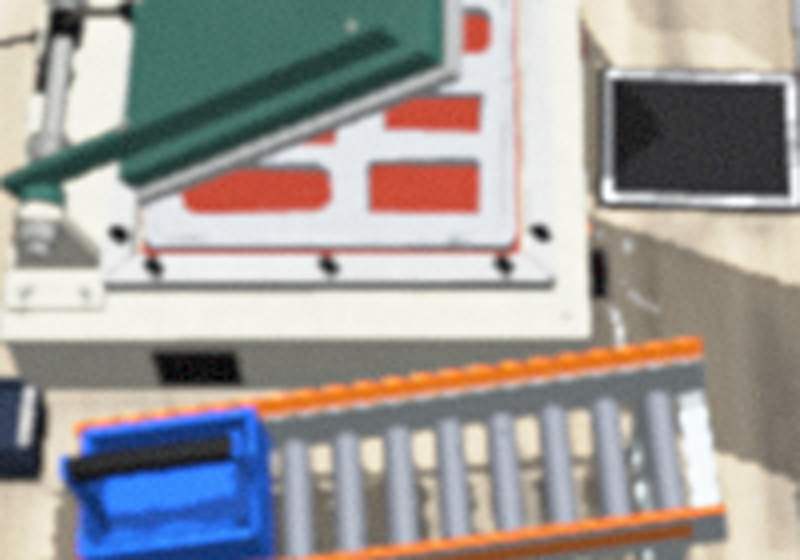

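The empty tote sits at the orange stop (crop (170,480)), and the finger hovers over the middle of full_1's bar. I'll check the mat in the side view, then descend.

Run:
```python
from h import *
np.set_printoptions(precision=4,suppress=True)
t=cv2.imread("pics/s7.png")
k=8;x,y,w,h=345,190,62,48
for thr in(70,90,120):
    g=cv2.cvtColor(t,cv2.COLOR_BGR2GRAY)[y:y+h,x:x+w]
    G=cv2.resize(g,None,fx=k,fy=k,interpolation=cv2.INTER_CUBIC)
    m=(G<thr).astype(np.uint8)
    n,l,st,c=cv2.connectedComponentsWithStats(m)
    i=l[(h//2)*k,(w//2)*k];mm=(l==i).astype(np.uint8)
    cs,_=cv2.findContours(mm,0,1);c=max(cs,key=cv2.contourArea)[:,0].astype(float)
    P=np.array([onz("side",((a+.5)/k-.5+x,(b+.5)/k-.5+y),.004)[:2] for a,b in c]).astype(np.float32)
    M=cv2.moments((P*1e5).astype(np.int32).reshape(-1,1,2));ctr=np.array([M['m10'],M['m01']])/M['m00']/1e5;print(thr,"centroid",ctr,cv2.minAreaRect(P))
    d=P-ctr
    for nm,sel in(("L",(d[:,1]>.04)&(abs(d[:,0])<.045)),("R",(d[:,1]<-.04)&(abs(d[:,0])<.045)),("F",(d[:,0]>.05)&(abs(d[:,1])<.035)),("B",(d[:,0]<-.05)&(abs(d[:,1])<.035))):
        v=cv2.fitLine(P[sel],cv2.DIST_HUBER,0,1e-4,1e-4).ravel();print(nm,round(np.degrees(np.arctan2(v[1],v[0])),2),end=" ")
    print()
```

```text
70 centroid [ 0.4275 -0.0639] ((0.4275702238082886, -0.06393249332904816), (0.08584998548030853, 0.11199689656496048), 88.01885986328125)
L -2.28 R -2.35 F 88.01 B 88.04 
90 centroid [ 0.4275 -0.0638] ((0.42760610580444336, -0.06364227831363678), (0.0877043828368187, 0.11375410109758377), 87.70030212402344)
L -2.28 R -2.57 F 88.02 B 88.12 
120 centroid [ 0.4278 -0.0639] ((0.42770203948020935, -0.06397038698196411), (0.09065978229045868, 0.11638058722019196), 88.0617904663086)
L -2.0 R -2.88 F 88.48 B 88.1
```

>>> {"method": "jog_arm", "body": {
  "increments": [
    [[0, 0, 0, 0.004, 0, -0.03, -1], [0, 0, 0, 0.007, 0, -0.052, -1], [0, 0, 0, 0.009, 0, -0.063, -1], [0, 0, 0, 0.0095, 0, -0.069, -1], [0, 0, 0, 0.0095, 0, -0.069, -1], [0, 0, 0, 0.0095, 0, -0.069, -1]]
  ]
}}

```text
time: 10.1
position: [0.503, -0.3376, 0.1121]
tool_rot: [0.709, 0.024, 0.077, -0.701]
ft_force: [-0.1, -0.1, 0.0]
grip_width: 0.087
```

Run:
```python
from h import *
from rig import camera
plan((.4985,-.336,.127),-4.4,-8.02)
s=camera("side");t=camera("top")
def c(im,x,y,w,h,f): 
    return cv2.resize(im[y:y+h,x:x+w,::-1],None,fx=f,fy=f,interpolation=cv2.INTER_CUBIC)
cv2.imwrite("pics/a8.png",np.hstack([c(s,310,60,80,90,5),c(t,410,210,80,90,5)]))
```

```text
t 10.1 pos [ 0.503  -0.3376  0.1121] F [-0.1 -0.1  0. ] w 0.087 turn [ 0.37  0.18 -0.04] shift [-0.0019  0.0014 -0.0037] tcp [ 0.5011 -0.3362  0.1085] q6 [-0.83  0.57  1.67  0.13  0.79 -2.41]
```

View pics/a8.png

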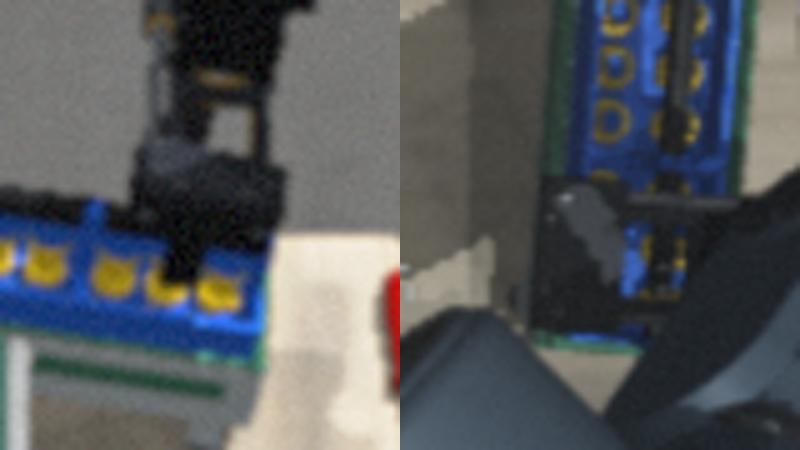

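Run:
```python
from h import *
np.set_printoptions(precision=2,suppress=True)
# hover pose s7: tool tilt -8.02,yaw -4.4, pos
R=Ro.from_euler('z',-4.4,degrees=True)*Ro.from_euler('y',-8.02,degrees=True)*Ro.from_matrix(np.array([[1,0,0],[0,0,1],[0,-1,0]]))
T=np.array([.4918,-.3361,.1777])
for z in(.0435,.0585):
    for x in(-.0095,0,.0095): print(z,x,proj("side",T+R.apply([x,0,z])),proj("side",T+R.apply([x,-.03,z])))
s=cv2.imread("pics/s7.png");x,y,w,h=335,60,45,45
cv2.imwrite("pics/f1.png",cv2.resize(s[y:y+h,x:x+w],None,fx=12,fy=12,interpolation=cv2.INTER_CUBIC))
```

```text
0.0435 -0.0095 [352.8  103.47] [355.06  94.92]
0.0435 0 [349.2 102.9] [351.39  94.33]
0.0435 0.0095 [345.59 102.33] [347.71  93.74]
0.0585 -0.0095 [352.56 107.67] [354.82  99.14]
0.0585 0 [348.93 107.1 ] [351.13  98.56]
0.0585 0.0095 [345.3  106.52] [347.43  97.97]
```

View pics/f1.png

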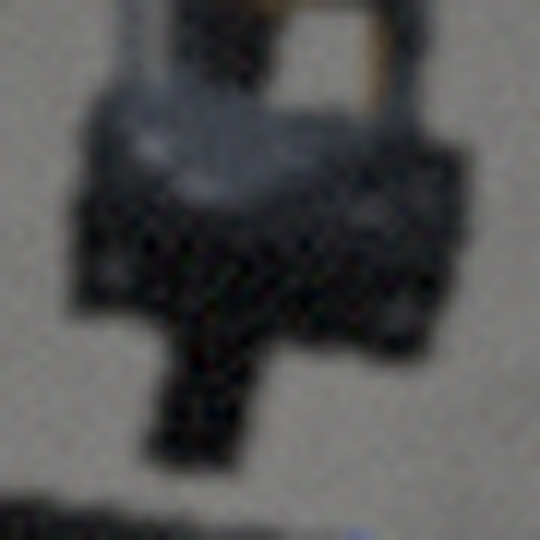

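>>> {"method": "jog_arm", "body": {
  "increments": [
    [[0.4, 0.2, 0, -0.002, 0.0014, -0.0037, -1], [0.4, 0.2, 0, -0.002, 0.0014, -0.0037, 1], [0.4, 0.2, 0, -0.002, 0.0014, -0.0037, 1], [0.4, 0.2, 0, -0.002, 0.0014, -0.0037, 1], [0.4, 0.2, 0, -0.002, 0.0014, -0.0037, 1], [0.4, 0.2, 0, -0.002, 0.0014, -0.0037, 1], [0.4, 0.2, 0, -0.002, 0.0014, -0.0037, 1], [0.4, 0.2, 0, -0.002, 0.0014, -0.0037, 1]]
  ],
  "squeeze": 30
}}

```text
time: 11.0
position: [0.5009, -0.3362, 0.1084]
tool_rot: [0.707, 0.022, 0.076, -0.703]
ft_force: [0.9, 0.5, -0.2]
grip_width: 0.0389
```

>>> {"method": "jog_arm", "body": {
  "increments": [
    [[0, 0, 0, 0, 0, 0, 1], [0, 0, 0, 0, 0, 0, 1], [0, 0, 0, 0, 0, 0, 1], [0, 0, 0, 0, 0, 0, 1]]
  ]
}}

```text
time: 11.4
position: [0.5009, -0.336, 0.1084]
tool_rot: [0.706, 0.022, 0.076, -0.703]
ft_force: [0.0, -0.3, -0.4]
grip_width: 0.0114
```

Run:
```python
from h import *
plan((.4985,-.336,.127),-4.4,-8.02)
```

```text
t 11.4 pos [ 0.5009 -0.336   0.1084] F [ 0.  -0.3 -0.4] w 0.0114 turn [-0.06 -0.02 -0.02] shift [ 0.0002 -0.0002  0.0001] tcp [ 0.5011 -0.3362  0.1085] q6 [-0.83  0.58  1.67  0.13  0.79 -2.41]
```

>>> {"method": "jog_arm", "body": {
  "increments": [
    [[0, 0, 0, -0.001, 0, 0.006, 1], [0, 0, 0, -0.002, 0, 0.014, 1], [0, 0, 0, -0.0035, 0, 0.025, 1], [0, 0, 0, -0.006, 0, 0.04, 1], [0, 0, 0, -0.012, 0, 0.055, 1], [0, 0, 0, -0.02, 0, 0.075, 1], [0, 0, 0, -0.03, 0, 0.09, 1], [0, 0, 0, -0.04, 0, 0.1, 1]]
  ]
}}

```text
time: 12.2
position: [0.4605, -0.3364, 0.2105]
tool_rot: [0.707, 0.023, 0.077, -0.703]
ft_force: [1.0, 0.4, -2.1]
grip_width: 0.0115
```

Run:
```python
from h import *
from rig import camera
plan((.4253,-.0644,.0747),-2.2,0)
s=camera("side")
def c(im,x,y,w,h,f): 
    return cv2.resize(im[y:y+h,x:x+w,::-1],None,fx=f,fy=f,interpolation=cv2.INTER_CUBIC)
cv2.imwrite("pics/a9.png",c(s,220,30,190,130,4))
```

```text
t 12.2 pos [ 0.4605 -0.3364  0.2105] F [ 1.   0.4 -2.1] w 0.0115 turn [0.52 8.07 2.17] shift [-0.0352  0.272  -0.1545] tcp [ 0.4253 -0.0644  0.056 ] q6 [-0.89  0.39  1.66  0.12  0.99 -2.44]
```

View pics/a9.png

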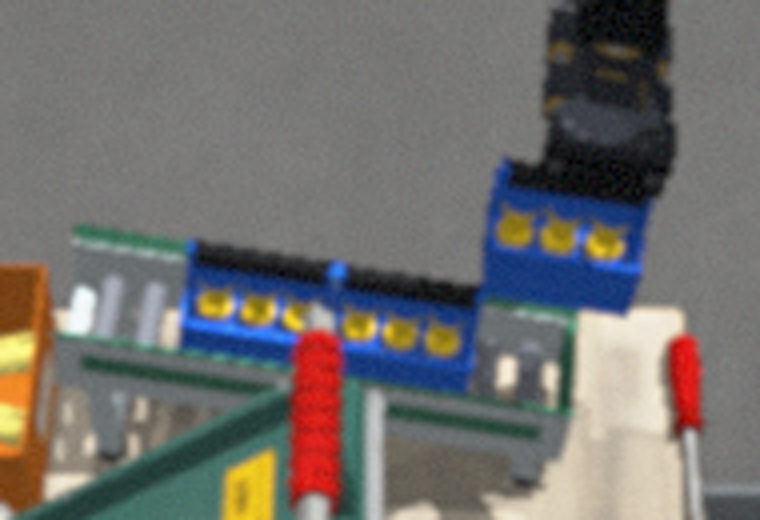

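>>> {"method": "jog_arm", "body": {
  "increments": [
    [[0, 1, 0, -0.01, 0.03, 0.0, 1], [0.1, 3, 0.5, -0.02, 0.07, 0.0, 1], [0.3, 5, 1.2, -0.03, 0.12, 0.0, 1], [0.4, 7, 1.8, -0.035, 0.165, 0.0, 1], [0.5, 8.1, 2.2, -0.035, 0.21, 0.0, 1], [0.5, 8.1, 2.2, -0.035, 0.245, -0.0, 1], [0.5, 8.1, 2.2, -0.035, 0.265, -0.01, 1], [0.5, 8.1, 2.2, -0.035, 0.272, -0.04, 1]]
  ]
}}

```text
time: 13.05
position: [0.4259, -0.0632, 0.1729]
tool_rot: [0.708, -0.011, 0.014, -0.706]
ft_force: [1.2, -0.9, -2.0]
grip_width: 0.0114
```

>>> {"method": "jog_arm", "body": {
  "increments": [
    [[0, 0, 0, 0, 0, 0, 1], [0, 0, 0, 0, 0, 0, 1]]
  ]
}}

```text
time: 13.25
position: [0.4257, -0.0631, 0.1731]
tool_rot: [0.708, -0.011, 0.014, -0.706]
ft_force: [0.2, -0.3, -2.6]
grip_width: 0.0119
```

Run:
```python
from h import *
plan((.4253,-.0644,.0747),-2.2,0)
```

```text
t 13.25 pos [ 0.4257 -0.0631  0.1731] F [ 0.2 -0.3 -2.6] w 0.0119 turn [ 0.15  0.25 -0.19] shift [-0.0004 -0.0013 -0.1171] tcp [ 0.4253 -0.0644  0.056 ] q6 [-0.41  0.31  1.94 -0.    0.89 -1.94]
```

Lower to about 10 mm above the mat and look.

>>> {"method": "jog_arm", "body": {
  "increments": [
    [[0.15, 0.25, -0.2, 0, -0.001, -0.03, 1], [0.15, 0.25, -0.2, 0, -0.001, -0.06, 1], [0.15, 0.25, -0.2, 0, -0.001, -0.085, 1], [0.15, 0.25, -0.2, 0, -0.001, -0.1, 1], [0.15, 0.25, -0.2, 0, -0.001, -0.106, 1], [0.15, 0.25, -0.2, 0, -0.001, -0.106, 1], [0.15, 0.25, -0.2, 0, -0.001, -0.106, 1]]
  ]
}}

```text
time: 13.95
position: [0.4268, -0.065, 0.068]
tool_rot: [0.707, -0.013, 0.015, -0.707]
ft_force: [0.1, -0.1, -2.0]
grip_width: 0.0116
```

Run:
```python
from h import *
from rig import camera
plan((.4253,-.0644,.0747),-2.2,0)
s=camera("side");t=camera("top");cv2.imwrite("pics/s10.png",s[:,:,::-1])
def c(im,x,y,w,h,f): 
    return cv2.resize(im[y:y+h,x:x+w,::-1],None,fx=f,fy=f,interpolation=cv2.INTER_CUBIC)
cv2.imwrite("pics/a10.png",c(s,335,165,80,75,8))
cv2.imwrite("pics/a10t.png",c(t,310,240,100,90,5))
cv2.imwrite("pics/a10s.png",c(s,220,60,150,90,4))
```

```text
t 13.95 pos [ 0.4268 -0.065   0.068 ] F [ 0.1 -0.1 -2. ] w 0.0116 turn [0.07 0.13 0.04] shift [-0.0015  0.0006 -0.012 ] tcp [ 0.4253 -0.0644  0.056 ] q6 [-0.41  0.52  2.03 -0.    0.59 -1.94]
```

View pics/a10.png

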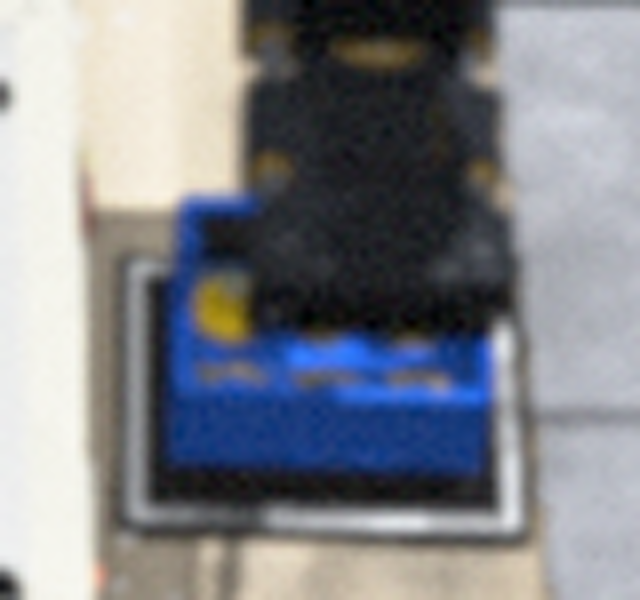

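View pics/a10t.png

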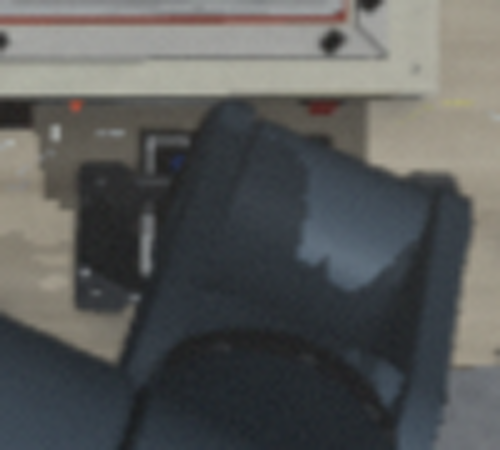

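View pics/a10s.png

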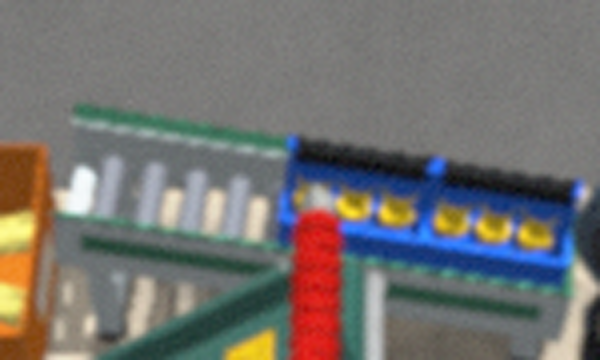

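Run:
```python
from h import *
np.set_printoptions(precision=4,suppress=True)
f=lambda p:((p[0]+.5)/8-.5+335,(p[1]+.5)/8-.5+165)
for z in(.014,.016):print("tote",*[onz("side",f(p),z) for p in[(165,468),(482,475)]])
print("mat outer outline",*[onz("side",f(p),.004) for p in[(126,526),(524,530),(126,262)]])
# subpixel along rows: blue extents and white outline
s=cv2.imread("pics/s10.png");h=cv2.cvtColor(s,cv2.COLOR_BGR2HSV);g=cv2.cvtColor(s,cv2.COLOR_BGR2GRAY)
for v in(216,218,220,222):
    print(v,"blue",h[v,352:400,1].tolist()); 
    print(v,"grey",g[v,348:404].tolist())
```

```text
tote [ 0.4802 -0.0281  0.014 ] [ 0.3774 -0.025   0.014 ]
tote [ 0.4803 -0.0268  0.016 ] [ 0.3777 -0.0238  0.016 ]
mat outer outline [ 0.4929 -0.0122  0.004 ] [ 0.3637 -0.0102  0.004 ] [ 0.4895 -0.1173  0.004 ]
216 blue [6, 3, 38, 131, 177, 196, 220, 198, 224, 193, 200, 212, 215, 200, 203, 202, 196, 190, 225, 208, 200, 194, 234, 197, 205, 198, 196, 210, 195, 210, 219, 213, 210, 201, 234, 235, 207, 194, 208, 199, 205, 214, 226, 187, 80, 9, 5, 0]
216 grey [121, 100, 99, 138, 138, 84, 35, 38, 48, 53, 53, 57, 47, 62, 56, 54, 54, 57, 56, 59, 58, 62, 49, 55, 58, 59, 45, 60, 55, 57, 58, 54, 60, 54, 51, 55, 56, 58, 49, 50, 55, 64, 57, 63, 59, 57, 53, 60, 89, 134, 163, 132, 96, 114, 141, 145]
218 blue [9, 9, 22, 155, 177, 235, 210, 191, 232, 218, 197, 200, 211, 214, 200, 202, 215, 223, 196, 204, 198, 200, 228, 200, 196, 210, 201, 191, 204, 199, 202, 216, 207, 204, 206, 186, 196, 208, 208, 200, 216, 209, 213, 163, 63, 8, 9, 11]
218 grey [122, 102, 103, 142, 139, 84, 42, 36, 51, 46, 55, 61, 47, 52, 59, 58, 54, 52, 58, 57, 56, 51, 58, 54, 61, 58, 49, 58, 59, 54, 58, 59, 56, 57, 58, 51, 56, 58, 57
[... 346 characters left out ...]
41, 87, 44, 34, 52, 55, 59, 56, 58, 54, 55, 54, 57, 61, 56, 60, 60, 58, 54, 61, 58, 60, 51, 55, 61, 51, 54, 53, 50, 56, 55, 58, 54, 50, 55, 60, 55, 52, 58, 59, 55, 59, 57, 49, 83, 144, 183, 170, 121, 124, 153, 173]
222 blue [11, 12, 30, 138, 178, 174, 182, 183, 200, 189, 204, 201, 197, 196, 198, 206, 200, 199, 217, 229, 209, 199, 194, 193, 216, 201, 207, 200, 184, 194, 222, 198, 188, 199, 198, 192, 226, 196, 191, 188, 193, 211, 183, 154, 34, 2, 10, 6]
222 grey [120, 96, 107, 142, 139, 83, 41, 33, 40, 52, 49, 50, 47, 49, 45, 49, 52, 52, 50, 47, 47, 50, 45, 48, 55, 58, 60, 56, 49, 51, 55, 58, 67, 66, 55, 61, 61, 56, 55, 54, 48, 57, 59, 59, 60, 56, 57, 48, 67, 145, 205, 198, 133, 118, 146, 166]
```

Run:
```python
from h import *
np.set_printoptions(precision=4,suppress=True)
a,b=onz("side",(351.7,220),.004),onz("side",(398.3,220),.004);print("mat line mids",a,b,(a+b)/2)
m=(a+b)/2; yaw=np.radians(-2.2)
# tote face at plane y ~ -.0268 ; bottom row ~ 223
for z in(.016,.02,.024):
  c=onz("side",(375.1,220),z);print("tote face centre",c)
R=np.array([[np.cos(yaw),-np.sin(yaw)],[np.sin(yaw),np.cos(yaw)]])
# mat axis centreline x at given y from side measured: line through m with direction R@[0,1]
for z in(.02,):
  c=onz("side",(375.1,220),z); loc=R.T@(c[:2]-m[:2]);print("tote rel mat along mat x",loc)
```

```text
mat line mids [ 0.4882 -0.0441  0.004 ] [ 0.3656 -0.0437  0.004 ] [ 0.4269 -0.0439  0.004 ]
tote face centre [ 0.4281 -0.0361  0.016 ]
tote face centre [ 0.4286 -0.0335  0.02  ]
tote face centre [ 0.4291 -0.0309  0.024 ]
tote rel mat along mat x [0.0013 0.0105]
```

>>> {"method": "jog_arm", "body": {
  "increments": [
    [[0, 0, 0, -0.002, 0.0005, -0.003, 1], [0, 0.1, 0, -0.002, 0.0005, -0.006, 1], [0, 0.1, 0, -0.002, 0.0005, -0.008, 1], [0, 0.1, 0, -0.002, 0.0005, -0.009, 1], [0, 0.1, 0, -0.002, 0.0005, -0.0095, 1], [0, 0.1, 0, -0.002, 0.0005, -0.01, 1], [0, 0.1, 0, -0.002, 0.0005, -0.0105, 1]]
  ]
}}

```text
time: 14.75
position: [0.4247, -0.0642, 0.0575]
tool_rot: [0.707, -0.013, 0.014, -0.707]
ft_force: [-0.5, -0.6, -1.9]
grip_width: 0.0115
```

Run:
```python
from h import *
from rig import camera
plan((.4253,-.0644,.0747),-2.2,0)
s=camera("side");cv2.imwrite("pics/s11.png",s[:,:,::-1])
cv2.imwrite("pics/a11.png",cv2.resize(s[165:240,335:415,::-1],None,fx=8,fy=8,interpolation=cv2.INTER_CUBIC))
```

```text
t 14.75 pos [ 0.4247 -0.0642  0.0575] F [-0.5 -0.6 -1.9] w 0.0115 turn [0.07 0.04 0.02] shift [ 0.0006 -0.0002 -0.0015] tcp [ 0.4253 -0.0644  0.056 ] q6 [-0.41  0.54  2.04 -0.    0.56 -1.94]
```

View pics/a11.png

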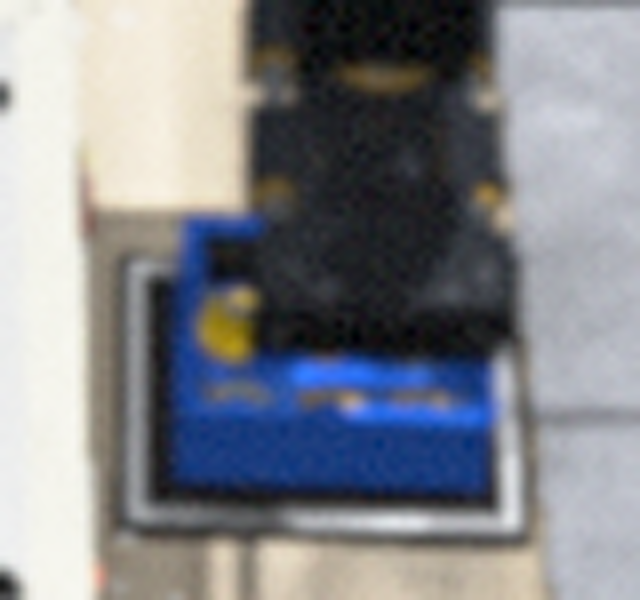

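```bash
cat > ed.py <<'E'
from h import *
import sys
np.set_printoptions(precision=4,suppress=True)
def edges(fn,rows,zb):
    s=cv2.imread(fn);S=cv2.cvtColor(s,cv2.COLOR_BGR2HSV)[:,:,1].astype(float);g=cv2.cvtColor(s,cv2.COLOR_BGR2GRAY).astype(float)
    for v in rows:
        u=np.arange(350,402,.05);r=np.interp(u,np.arange(640),S[v]);i=np.nonzero(r>100)[0];bl,br=u[i[0]],u[i[-1]]
        def cen(a,b):
            x=np.arange(a,b);q=np.clip(g[v,a:b]-110,0,None);return (x*q).sum()/q.sum()
        wl,wr=cen(349,355),cen(395,401)
        A,B=onz("side",(wl,v),.004),onz("side",(wr,v),.004)
        C,D=onz("side",(bl,v),zb),onz("side",(br,v),zb)
        print(v,round(bl,2),round(br,2),round(wl,2),round(wr,2),"mat mid",(A+B)/2,"tote mid",(C+D)/2,"dx",((C+D)/2-(A+B)/2)[0])
E
python3 -c "
from ed import *
edges('pics/s10.png',[220,221,222,223],.018);edges('pics/s11.png',[221,222,223,224,225],.007)"
python3 - <<'E'
import cv2
g=cv2.cvtColor(cv2.imread('pics/s11.png'),6)
for v in (222,224,226,228): print(g[v,348:358],g[v,394:404])
E
```

```text
220 354.65 395.55 351.49 398.27 mat mid [ 0.4272 -0.0439  0.004 ] tote mid [ 0.4284 -0.0348  0.018 ] dx 0.001182569768158781
221 354.7 395.4 351.42 398.39 mat mid [ 0.4273 -0.0408  0.004 ] tote mid [ 0.4287 -0.0317  0.018 ] dx 0.0013673760526353163
222 354.65 395.4 351.48 398.41 mat mid [ 0.4274 -0.0377  0.004 ] tote mid [ 0.4289 -0.0286  0.018 ] dx 0.0015374630601225903
223 356.1 395.25 351.49 398.42 mat mid [ 0.4275 -0.0345  0.004 ] tote mid [ 0.4274 -0.0255  0.018 ] dx -0.00011431384674809308
221 355.3 395.7 351.46 398.4 mat mid [ 0.4273 -0.0408  0.004 ] tote mid [ 0.4261 -0.0388  0.007 ] dx -0.0011163301496245337
222 355.65 395.75 351.42 398.41 mat mid [ 0.4275 -0.0377  0.004 ] tote mid [ 0.4258 -0.0357  0.007 ] dx -0.001681693524867689
223 355.2 395.65 351.45 398.4 mat mid [ 0.4276 -0.0345  0.004 ] tote mid [ 0.4267 -0.0326  0.007 ] dx -0.0009267005635066328
224 355.35 395.65 351.44 398.46 mat mid [ 0.4277 -0.0314  0.004 ] tote mid [ 0.4267 -0.0295  0.007 ] dx -0.0010603973333310757
225 356.25 395.6 351.47 398.47 mat mid [ 0.4278 -0.0283  0.004 ] tote mid [ 0.4257 -0.0264  0.007 ] dx -0.0021142419158801107
[123  98 104 149 138  88  41  28  49  49] [ 55  52  73 142 207 198 131 117 146 165]
[112  95 101 147 139  86  37  27  38  47] [ 57  49  69 141 213 203 138 108 147 170]
[110  83 102 144 139  85  43  21  33  33] [ 47  45  58 134 206 201 133 115 157 179]
[104  83  98 147 159 137 112 106  99 105] [ 80  76  80 142 208 206 144 120 145 169]
```

Run:
```python
from h import *
np.set_printoptions(precision=4,suppress=True)
f=lambda p:((p[0]+.5)/8-.5+335,(p[1]+.5)/8-.5+165)
im=cv2.imread("pics/s11.png");S=cv2.cvtColor(im,cv2.COLOR_BGR2HSV)[:,:,1].astype(float);g=cv2.cvtColor(im,cv2.COLOR_BGR2GRAY).astype(float)
L=[];W=[]
for u in range(360,394,3):
    vs=np.arange(218,232,.05);r=np.interp(vs,np.arange(480),S[:,u]);b=vs[np.nonzero(r>100)[0][-1]]
    x=np.arange(227,233);q=np.clip(g[227:233,u]-100,0,None);w=(x*q).sum()/q.sum()
    A=onz("side",(u,b),.0055);B=onz("side",(u,w),.004);L.append(A[:2]);W.append(B[:2]);print(u,round(b,2),round(w,2),A[:2],B[:2],g[226:233,u].astype(int))
L=np.array(L);W=np.array(W)
print("tote edge fit",np.polyfit(L[:,0],L[:,1],1),np.degrees(np.arctan(np.polyfit(L[:,0],L[:,1],1)[0])),L.mean(0));print("mat line",np.degrees(np.arctan(np.polyfit(W[:,0],W[:,1],1)[0])),W.mean(0))
```

```text
360 225.75 229.0 [ 0.4672 -0.0252] [ 0.4675 -0.0161] [ 25  41  85 110  91  59  95]
363 226.3 232.0 [ 0.4595 -0.0234] [ 0.4601 -0.0069] [ 24  36  72  96  91  80 131]
366 225.8 nan [ 0.4516 -0.025 ] [nan nan] [33 31 64 94 92 67 85]
369 226.4 232.0 [ 0.4439 -0.0231] [ 0.4446 -0.0068] [ 28  35  72  97  91  86 142]
372 226.3 230.23 [ 0.436  -0.0234] [ 0.4365 -0.0122] [ 31  48  97 153 166 120 137]
375 226.25 229.91 [ 0.4282 -0.0235] [ 0.4286 -0.0132] [ 29  43  98 162 178 125 111]
378 226.35 229.84 [ 0.4204 -0.0232] [ 0.4208 -0.0134] [ 28  45  99 166 187 131 103]
381 226.6 229.85 [ 0.4126 -0.0224] [ 0.413  -0.0133] [ 28  35  93 176 210 141  99]
384 226.4 229.87 [ 0.4047 -0.023 ] [ 0.4052 -0.0132] [ 35  39  96 190 227 155  96]
387 226.35 229.9 [ 0.3969 -0.0231] [ 0.3974 -0.0131] [ 40  39  93 180 221 155  80]
390 226.5 229.91 [ 0.3891 -0.0226] [ 0.3896 -0.013 ] [ 38  32  79 152 183 137  80]
393 226.55 229.93 [ 0.3813 -0.0224] [ 0.3818 -0.013 ] [ 49  43  79 147 182 135  88]
tote edge fit [-0.0246 -0.0129] -1.4094064597727551 [ 0.4243 -0.0233]
 ** On entry to DLASCL parameter number  4 had an illegal value
 ** On entry to DLASCL parameter number  4 had an illegal value
 ** On entry to DLASCL parameter number  4 had an illegal value
 ** On entry to DLASCL parameter number  4 had an illegal value
 ** On entry to DLASCL parameter number  5 had an illegal value
 ** On entry to DLASCL parameter number  4 had an illegal value<stdin>:8: RuntimeWarning: invalid value encountered in scalar divide
Traceback (most recent call last):
numpy.linalg.LinAlgError: SVD did not converge in Linear Least Squares
```

>>> {"method": "jog_arm", "body": {
  "increments": [
    [[0, 0, 0, 0.001, -0.0002, -0.0003, 1], [0, 0, 0, 0.001, -0.0002, -0.0006, 1], [0, 0, 0, 0.001, -0.0002, -0.001, 1], [0, 0, 0, 0.001, -0.0002, -0.0014, 1], [0, 0, 0, 0.001, -0.0002, -0.0014, 1]]
  ]
}}

```text
time: 15.3
position: [0.4256, -0.0644, 0.0561]
tool_rot: [0.707, -0.014, 0.014, -0.707]
ft_force: [-0.0, -0.7, -1.7]
grip_width: 0.0113
```

>>> {"method": "jog_arm", "body": {
  "increments": [
    [[0, 0, 0, 0, 0, -0.0005, 1], [0, 0, 0, 0, 0, -0.001, 1], [0, 0, 0, 0, 0, -0.001, 1]]
  ]
}}

```text
time: 15.6
position: [0.4255, -0.0644, 0.055]
tool_rot: [0.707, -0.014, 0.014, -0.707]
ft_force: [-0.0, 0.5, -2.2]
grip_width: 0.0115
```

>>> {"method": "jog_arm", "body": {
  "increments": [
    [[0, 0, 0, 0, 0, -0.0005, 1], [0, 0, 0, 0, 0, -0.001, 1], [0, 0, 0, 0, 0, -0.001, 1]]
  ]
}}

```text
time: 15.9
position: [0.4256, -0.0644, 0.0546]
tool_rot: [0.707, -0.013, 0.014, -0.707]
ft_force: [-0.1, 1.0, 5.2]
grip_width: 0.0118
```

Contact at about 0.0548 (force −2 → +5 N). Now I release.

>>> {"method": "jog_arm", "body": {
  "increments": [
    [[0, 0, 0, 0, 0, 0.0003, 0.8], [0, 0, 0, 0, 0, 0.0003, 0.5], [0, 0, 0, 0, 0, 0.0003, 0], [0, 0, 0, 0, 0, 0.0003, -0.5], [0, 0, 0, 0, 0, 0.0003, -1], [0, 0, 0, 0, 0, 0.0003, -1], [0, 0, 0, 0, 0, 0.0003, -1], [0, 0, 0, 0, 0, 0.0003, -1]]
  ]
}}

```text
time: 16.7
position: [0.4256, -0.0644, 0.0549]
tool_rot: [0.707, -0.013, 0.014, -0.707]
ft_force: [-0.3, 0.3, -0.1]
grip_width: 0.0591
```

>>> {"method": "jog_arm", "body": {
  "increments": [
    [[0, 0, 0, 0, 0, 0, -1], [0, 0, 0, 0, 0, 0, -1], [0, 0, 0, 0, 0, 0.0, -1], [0, 0, 0, 0, 0, 0.03, -1], [0, 0, 0, 0, 0, 0.07, -1], [0, 0, 0, 0, 0, 0.11, -1], [0, 0, 0, 0, 0, 0.15, -1], [0, 0, 0, 0, 0, 0.17, -1]]
  ]
}}

```text
time: 17.5
position: [0.4269, -0.0649, 0.2281]
tool_rot: [0.708, -0.011, 0.016, -0.706]
ft_force: [0.4, -1.2, 0.1]
grip_width: 0.0872
```

>>> {"method": "jog_arm", "body": {
  "increments": [
    [[0, 0, 0, -0.02, 0.04, 0.02, -1], [0, 0, 0, -0.03, 0.09, 0.02, -1], [0, 0, 0, -0.03, 0.14, 0.02, -1], [0, 0, 0, -0.03, 0.19, 0.02, -1], [0, 0, 0, -0.03, 0.24, 0.02, -1], [0, 0, 0, -0.03, 0.28, 0.02, -1]]
  ]
}}

```text
time: 18.1
position: [0.3962, 0.2175, 0.2483]
tool_rot: [0.708, -0.011, 0.016, -0.706]
ft_force: [0.5, -1.3, -0.9]
grip_width: 0.0873
```

Run:
```python
from h import *
from rig import camera
plan((.4253,-.0644,.0747),-2.2,0)
s=camera("side");t=camera("top");cv2.imwrite("pics/s12.png",s[:,:,::-1]);cv2.imwrite("pics/t12.png",t[:,:,::-1])
cv2.imwrite("pics/a12.png",np.hstack([cv2.resize(im[y:y+70,x:x+70,::-1],None,fx=5.7,fy=5.7,interpolation=cv2.INTER_CUBIC) for im,x,y in((s,340,175),(t,322,252))]))
```

```text
t 18.1 pos [0.3962 0.2175 0.2483] F [ 0.5 -1.3 -0.9] w 0.0873 turn [ 0.18  0.37 -0.06] shift [ 0.0291 -0.2819 -0.1923] tcp [ 0.4253 -0.0644  0.056 ] q6 [ 0.26  0.23  1.79 -0.01  1.12 -1.27]
```

View pics/a12.png

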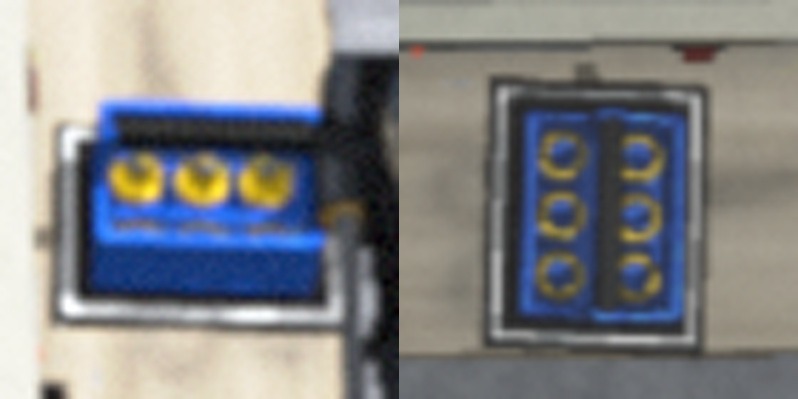

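View pics/s12.png

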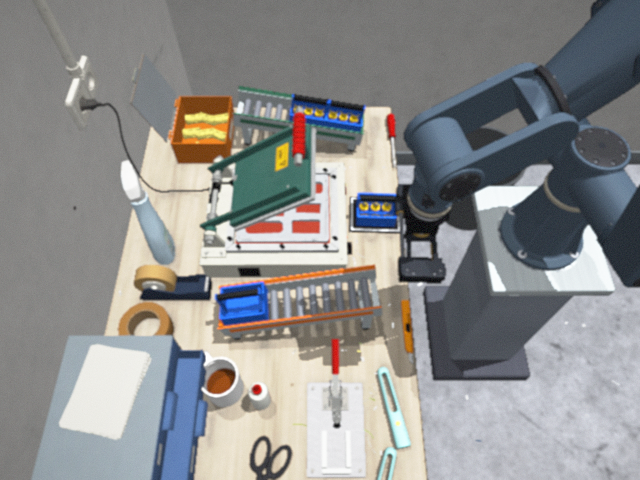

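Run:
```python
from h import *
np.set_printoptions(precision=4,suppress=True)
t=cv2.imread("pics/t12.png");k=8;x,y,w,h=333,258,48,58
T=cv2.resize(t[y:y+h,x:x+w],None,fx=k,fy=k,interpolation=cv2.INTER_CUBIC)
b=T[:,:,0].astype(int)-T[:,:,2]
for thr in(35,50,65):
    m=(b>thr).astype(np.uint8);m=cv2.morphologyEx(m,cv2.MORPH_CLOSE,np.ones((41,41)))
    cs,_=cv2.findContours(m,0,1);c=max(cs,key=cv2.contourArea)[:,0].astype(float)
    o={}
    for nm,z in(("base",.004),("rim",.046)):
        o[nm]=np.array([onz("top",((a+.5)/k-.5+x,(q+.5)/k-.5+y),z)[:2] for a,q in c]).astype(np.float32)
    P=o["rim"];ctr=P.mean(0);d=P-ctr
    res={}
    for nm,sel,Q in(("F",(d[:,0]>.04)&(abs(d[:,1])<.02),P),("B",(d[:,0]<-.04)&(abs(d[:,1])<.02),P),("R",(d[:,1]<-.028)&(abs(d[:,0])<.035),P),("L",(d[:,1]>.028)&(abs(d[:,0])<.035),o["base"])):
        v=cv2.fitLine(Q[sel],cv2.DIST_HUBER,0,1e-4,1e-4).ravel();res[nm]=(round(np.degrees(np.arctan2(v[1],v[0])),2),Q[sel].mean(0))
    print(thr,res,"cx",(res["F"][1][0]+res["B"][1][0])/2,"cy",(res["L"][1][1]+res["R"][1][1])/2)
```

```text
35 {'F': (np.float32(-88.63), array([ 0.4742, -0.0649], dtype=float32)), 'B': (np.float32(85.15), array([ 0.3711, -0.065 ], dtype=float32)), 'R': (np.float32(-1.52), array([ 0.4225, -0.1052], dtype=float32)), 'L': (np.float32(-3.14), array([ 0.4228, -0.0268], dtype=float32))} cx 0.42265192 cy -0.066032924
50 {'F': (np.float32(-89.62), array([ 0.4737, -0.0651], dtype=float32)), 'B': (np.float32(84.28), array([ 0.3719, -0.0651], dtype=float32)), 'R': (np.float32(-1.64), array([ 0.4225, -0.1046], dtype=float32)), 'L': (np.float32(-3.16), array([ 0.4228, -0.0276], dtype=float32))} cx 0.42281306 cy -0.06608632
65 {'F': (np.float32(-89.45), array([ 0.473 , -0.0651], dtype=float32)), 'B': (np.float32(82.75), array([ 0.3727, -0.065 ], dtype=float32)), 'R': (np.float32(-1.51), array([ 0.4222, -0.1041], dtype=float32)), 'L': (np.float32(-3.24), array([ 0.4228, -0.0283], dtype=float32))} cx 0.42283458 cy -0.06621841
```

Run:
```python
import cv2, numpy as np
s=cv2.imread("pics/s12.png");t=cv2.imread("pics/t12.png")
c=lambda im,x,y,w,h,f:cv2.resize(im[y:y+h,x:x+w],None,fx=f,fy=f,interpolation=cv2.INTER_CUBIC)
cv2.imwrite("pics/a13.png",np.hstack([c(s,205,265,90,80,4),c(t,225,145,60,80,4),]))
cv2.imwrite("pics/a14.png",np.hstack([c(s,230,80,150,75,3),c(t,420,215,75,75,3)]))
```

```text
(no output)
```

View pics/a13.png

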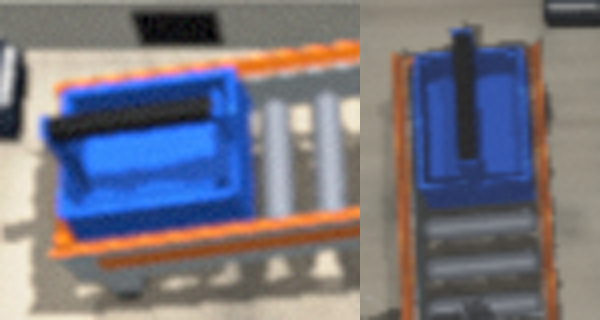

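View pics/a14.png

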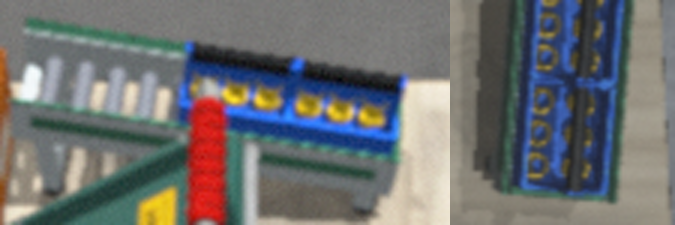

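Run:
```python
from h import *
np.set_printoptions(precision=4,suppress=True)
a=tri((250,152.5),(216,296));b=tri((225+106/4,145+160/4),(205+208/4,265+97/4));print(a,b,(b[0]-a[0])[2]/(b[0]-a[0])[0])
```

```text
(array([0.7962, 0.2286, 0.1222]), [np.float64(0.0008901275630008464), np.float64(0.0008901275630005505)]) (array([0.704 , 0.2211, 0.1387]), [np.float64(0.0030396799521418103), np.float64(0.0030396799521416615)]) -0.17803712481143946
```

```bash
python3 -c "
from rig import *
print(hand_in())"
```

```text
the job is handed in; nothing more can be done
None
```

The job is done and handed in; the robot clock read about 18 s.

**What I did:** I gripped the empty tote by its bar and set it on the return lane entry, tilted to match the slope. It rolled to the orange stop. I then lifted full_1 off the supply lane square to the slope, and full_2 and full_3 rolled forward. I levelled full_1 and lowered it onto the mat until the force changed from about −2 N to +5 N. Then I released it and moved the arm clear.

**Last checks:**
- **Full_1 on the mat:** it stands upright. The top view puts its centre at (0.4228, −0.0661) against (0.4229, −0.0648) for the mat, so about 1.3 mm off in y. The yaw is about −2.3° against −2.1° for the mat.
- **Empty tote:** it sits against the orange stop. Its bar slope measured 0.18 rad against the lane's 0.14, a rough measurement, and the bar stood about 6 mm lower than expected. The lane edges measured about 6 mm low as well.
- **Supply lane:** the two remaining full totes are at the green stop.
- **Bystanders:** the screwdriver and cutter look unmoved in the side view; I made no measurement of any of the bystanders.

**Disagreements:**
- The two cameras differed by about 5 mm on the mat's x position. I therefore set x by comparing the tote's edges with the mat outline in the side view. The top view later agreed to 0.1 mm in x.
- While I pressed the empty tote onto the return lane there was a brief 4 N sideways force, probably from a guide, which went away on release.

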